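Clear the microscope stage, load the specimen carrier and lock it with T-keys

ROBOT

A 7-joint arm with a two-finger parallel gripper is mounted at the origin on the work surface. World frame = base frame: x ahead of the robot, y to its left, z up, the work surface at z = 0. Lengths are in mm, angles in rad, forces in N, time in s.
With the tool pointing down it reaches from about 375 to 925 mm from the base axis. Payload 3.1 kg.
Tool frame: the origin (TCP) lies between the finger pads; the fingertips stand 8 mm ahead of it and the grasp point (between the pads) lies 11 mm behind it; x points along the fingers, y is the direction in which the jaws open and shut, and the axes are right-handed (so a half turn about x gives the same grasp; the last joint's range is limited). The gripper opens to 85 mm and grips with 20 to 120 N. Pads are 22 mm wide; open, the fingers measure 114 mm over their backs; the gripper's body (76 mm by 85 mm) begins 54 mm behind the grasp point. The pads swing forward as they close: fully open they stand 13 mm farther back than shut.
Start: joints at [-1.205, 0.383, 0.044, 1.598, -0.018, 1.161, -0.05], TCP at [290.757, 581.346, 239.269] pointing down, gripper open.
Joint ranges: [-2.61, 2.61], [-0.41, 2.15], [-1.48, 1.57], [0, 2.5], [-1.57, 4.71], [0.05, 1.97], [-2.85, 2.85]. Speed limits (rad/s): [2.79, 2.79, 3.14, 3.14, 3.14, 3.14, 3.14].

INTERFACE

Orientations are given as a rotation vector (axis times angle).
In Python, from rig import robot, read_camera, get_calibration, ticket, nets gives the robot as it stands. The module is installed in compiled form; this text tells all that it offers.
- The arm moves only by the tool move_arm, never from a script. Its argument "commands" is one flat list of numbers, 6 for each row, row after row: the shift along the world's x, y, z in m, then the turn, a rotation vector about the world's x, y, z in rad. In form: [tx, ty, tz, wx, wy, wz, tx, ty, tz, wx, wy, wz, ...]. A call has 1 to 8 rows; each row is the pose to reach, as a shift and turn from the pose measured when the call began; what a row does not reach only later rows make up. A row lasts 1/10 s, in which the tool goes at most 50 mm and 8.59 degrees, less where a joint would pass 70% of its speed; a pose out of reach is approached as far as the arm can. A call with a gripper value outside its range is refused whole. "jaw" is the gripper's target within -1 to 1 (fully open at 1, half-way at 0, shut at -1), set as the call begins (left out, the last holds). The fingers move at their own pace and stop on an object; "squeeze" is the grip in N (left out, the last holds). Time passes only in rows, so rows that repeat a pose let the fingers close. It gives the time, the measured TCP pose, the force and the opening at its end, in the units of the state.
- robot.read_state(): the state, without advancing time (a new reading comes with each control period).
- read_camera(name): name is "scene" or "top" or "wrist"; returns the picture (400x640x3 uint8, red, green, blue); there is no depth.
- get_calibration(name): a dict with "mtx" (3x3 intrinsics, pixels), "T" (4x4, takes a point from camera to world coordinates). Camera axes: x right, y up, looking along -z (the intrinsics and any distortion apply to the point x, -y, -z); pixel columns grow to the right and rows downward; lengths in mm; the calibration is good to about 2 mm. The wrist camera is an equidistant fisheye: a pixel r from the principal point sees the ray r / f radians off the axis. A picture is of the moment at which its call begins: read the wrist's pose just before it. get_calibration takes no time and is no camera call; for the wrist camera it gives the pose at the moment of the call.
- ticket.job_done(): hands the job in, once; it reports no verdict.
Trained networks look in the newest picture that a camera, given by its name, has taken for a name from the list of things; names that differ only in an ending like _2 or _b are one class to them, and where a whole thing is asked for, a point or a joint stands for the part that bears it (a point fixed in the world has none). Each returns a list of dicts, best first, with "confidence" (0 to 1); they miss things now and then, are a little off and sometimes report something else, mostly with a low value. They report only what shows in the picture. A call takes as long as a camera call.
- nets.look_for(camera, query): "point" ([column, row] in pixels, amid what is visible of it).
The state is a dict: "t": time; "q": joint angles; "dq": joint speeds; "effort": joint torques, N m; "eef_pos": TCP position; "orientation": TCP orientation; "contact_force": force on the tool from outside, world axes, zero at the start; "ft_torque": the same for the moment, N m; "opening": opening from 0.0 (shut) to 1.0 (fully open).
Only numpy, scipy, OpenCV 4.12 (cv2) and the standard library are available. Lean on these libraries where they do the work, as an engineer would, in place of code of your own. Each camera call takes 0.05 s, during which the arm holds its last target.

TASK

Wipe every resin chip off the black microscope stage, over its open front edge and into the steel debris tray, with the scraper block; the chips are sharp, so never touch them with the fingers. When the stage is clear, push the specimen carrier along the stage under the low hood until it is fully home against the stop, then lock it with every T-key in the caddy, each in a slot of its own: put the key down through the carrier and the stage until its collar rests on the carrier and give it a quarter turn, so that its wing stands square to its slot, in line with the length of the stage. Leave the scraper standing in its bay in the caddy, and do not disturb the slide box, the bottle or the jar.

Things in the scene. Friction and masses are not known exactly. Their poses are not given: they have to be found in the camera images.
- stage: Fixed camera microscope with a long raised stage; origin on the table under the stage; mm here in this frame. +y runs along the stage to the hood, +x across it to the back fence, z up. Black bed: 8 mm plate, top at z 45, x -75 (open front edge) to +120, y from -300. 10 mm above the bed stand the guide fence (face x +63, y -300 to -110) and a rear rim (face x +108, y -110 to the hood). 
- hood (a point): Middle of the mouth of the pale low hood, at bed-top level: x 0, y +115 mm in the stage frame. The tunnel behind it is 124 mm wide, 24 mm high and 75 mm deep to the stop at y +190. Hood top 101 mm above the table. Its first 23 mm flare to 150 mm width. Tube and column rise from the hood at y 153 to 298, to 0.33 m; below y 150 nothing is taller than the hood.
- slot_a (a point): Centre of a T-slot in the stage bed, at bed-top level, at x -36, y 0 mm in the stage frame. Each slot is 32 mm long along the stage's x and 11 mm wide along the stage's y, straight through the 8 mm bed, with a bright rim.
- slot_b (a point): The same kind of slot at x +36, y 0 mm in the stage frame.
- slot_c (a point): The same kind of slot at x -36, y +65 mm in the stage frame.
- slot_d (a point): The same kind of slot at x +36, y +65 mm in the stage frame.
- tray (a point): Floor centre of the open steel debris tray fixed along the stage's front edge, right below the bed's edge. Stage frame: x -165 to -75, y -130 to +160 mm. Floor 5 mm, front and end walls 34 mm above the table.
- carrier_c (a point): Centre (half-way up) of the loose aluminium specimen carrier: plate 120 (its x) x 220 (its y) x 12 mm, 0.4 kg, on the bed at the end away from the hood. Leading (+y) end: set-back corners, three discs 5 mm proud. Trailing edge plain. Four slots 38 (x) x 14 (y) mm at (+-36,-80), (+-36,-15) from its centre. Home, its centre is at x 0, y +80 mm in the stage frame, its slots over the bed's.
- caddy: Fixed tool caddy; origin on the table under its centre. Key block: 196 mm along the caddy's x, 50 mm wide, 34 mm high, centred at y +40 mm, with four key slots (32 mm along x, 11 mm along y) at x -68, -23, +23 and +68 mm. Scraper bay on the -y side.
- bay (a point): Floor centre of the scraper bay, 3 mm above the table, at x 0, y -35 mm in the caddy frame, with the caddy's axes. Inside it measures 122 (x) x 52 mm (y); its rim rises 9 mm above the floor.
- scraper_grip (a point): Grip centre of the loose scraper block, 44 mm above its underside. Foot: block 84 mm long (its x), 20 mm thick (its y), 26 mm high, with a straight rubber lower edge; on it a grey grip plate 50 (x) x 14 (y) x 36 mm high, 18 mm above and below this point. 0.16 kg. It starts standing in the bay, its x about along the caddy's x.
- key0_grip (a point): Grip centre of a loose steel T-key (may be absent). Up from below: foot 25 (its x) x 7 (its y) x 7 mm with tapered underside, round shank 7, collar 34 across and 5 thick, black wing 32 (x) x 10 (y) x 36 mm. This point is 52 mm above the foot's underside, 23 above the collar's, 18 below the top. Starts upright in the caddy, collar on the block, x along its x. Fitted: 35 mm above the bed top.
- key1_grip (a point): Another such T-key (may be absent), the same in every way.
- key2_grip (a point): Another such T-key (may be absent), the same in every way.
- key3_grip (a point): Another such T-key (may be absent), the same in every way.
- chip0: A loose amber chip of hard embedding resin (may be absent), 22 to 24 mm across and 6 to 8 mm thick, 12 g; origin at the centre of its underside. All chips start on the stage bed between carrier and hood.
- chip1: A loose amber chip of hard embedding resin (may be absent), 22 to 24 mm across and 6 to 8 mm thick, 12 g; origin at the centre of its underside. 
- chip2: A loose amber chip of hard embedding resin (may be absent), 22 to 24 mm across and 6 to 8 mm thick, 12 g; origin at the centre of its underside. 
- chip3: A loose amber chip of hard embedding resin (may be absent), 22 to 24 mm across and 6 to 8 mm thick, 12 g; origin at the centre of its underside. 
- chip4: A loose amber chip of hard embedding resin (may be absent), 22 to 24 mm across and 6 to 8 mm thick, 12 g; origin at the centre of its underside. 
- chip5: A loose amber chip of hard embedding resin (may be absent), 22 to 24 mm across and 6 to 8 mm thick, 12 g; origin at the centre of its underside. 
- slidebox: Bystander: flat blue and white slide box 80 x 100 x 33 mm, behind the stage; origin under its centre.
- dropper: Bystander: small amber bottle, 38 mm across and 75 mm high, behind the stage; origin under its centre.
- jar: Bystander: clear jar with white cap, 60 mm across and 60 mm high, on the robot's left; origin under its centre.

How it is judged:
By the outcome, as a careful person would: the job done as asked, in the order asked, and still so for the second after the job is handed in, with the robot touching nothing.
Of key0, key1, key2, key3 only 3 to 4 are there at a start; the rules pass over those that are not, and their reading is None.
Of chip0, chip1, chip2, chip3, chip4, chip5 only 3 to 6 are there at a start; the rules pass over those that are not, and their reading is None.
At some moment in a run one of chip0, chip1, chip2, chip3, chip4, chip5, carrier may be knocked a few centimetres aside while the robot is not near it.
It also fails if it takes over 210 s, if anything falls off the work surface, if the arm or the gripper's body presses on something with over 40 N, if the wrist force passes 120 N, or if a joint passes its speed limit or range.

## Working session

There is one attempt and no reset: what is moved stays moved. The work goes in short steps, Python scripts to look and compute and a tool call to move; the robot and the scene stay as the last step left them, time stands still between calls to the robot, and variables do not carry over. Pictures are saved under pics/ and viewed, and the job is handed in when it is done.

Besides the shell and the picture viewer there is one more tool, called after "Call:" by a JSON object that holds its "fn" and its "kwargs". move_arm: Moves the arm, as the interface text tells. Its arguments: {"type":"object","properties":{"commands":{"type":"array"},"jaw":{"type":"number"},"squeeze":{"type":"number"}},"required":["commands"]}

```bash
ls; mkdir -p pics; cat > h.py <<'E'
import numpy as np, cv2
from rig import robot, read_camera, get_calibration, ticket, nets
def save(cam,name):
    im=read_camera(cam); cv2.imwrite(f'pics/{name}.png',im[:,:,::-1]); return im
E
python3 - <<'E'
from h import *
print(robot.read_state())
for c in ['scene','top','wrist']:
    save(c,c+'0'); k=get_calibration(c); print(c,{a:np.round(np.array(b),3).tolist() if not isinstance(b,str) else b for a,b in k.items()})
E
```

```text
pics
{'t': 0.0, 'q': array([-1.20482008,  0.38383483,  0.04383663,  1.59959028, -0.01787461,
        1.16121929, -0.04990966]), 'dq': array([ 0.00044356,  0.00042794,  0.00183842,  0.00049976,  0.00145923,
       -0.00104315, -0.00015081]), 'effort': array([-2.35054513e-04, -4.33453810e+01,  1.02454506e+00, -2.49508452e+01,
        1.06567281e-02,  1.10923409e-02, -1.63088180e-05]), 'eef_pos': array([290.3583892 , 580.49744138, 237.87976002]), 'orientation': array([ 0.3615444 ,  1.54049132, -0.36569295]), 'contact_force': array([ 0.21305632,  0.58627754, -0.65751292]), 'ft_torque': array([ 0.02033095, -0.0122094 ,  0.01406748]), 'opening': 0.9973535648303548}
scene {'mtx': [[403.17, 0.0, 316.191], [0.0, 403.17, 200.552], [0.0, 0.0, 1.0]], 'T': [[0.736, -0.422, 0.529, 1122.97], [0.677, 0.454, -0.58, -602.415], [0.005, 0.785, 0.62, 736.244], [0.0, 0.0, 0.0, 1.0]]}
top {'mtx': [[520.756, 0.0, 316.912], [0.0, 520.756, 197.134], [0.0, 0.0, 1.0]], 'T': [[0.028, 0.994, -0.108, 361.079], [-1.0, 0.027, -0.015, -7.493], [-0.012, 0.108, 0.994, 1852.318], [0.0, 0.0, 0.0, 1.0]]}
wrist {'mtx': [[309.707, 0.0, 321.163], [0.0, 309.707, 194.901], [0.0, 0.0, 1.0]], 'T': [[0.447, -0.854, -0.268, 222.869], [0.895, 0.425, 0.137, 615.739], [-0.002, -0.301, 0.954, 373.299], [0.0, 0.0, 0.0, 1.0]]}
```

View pics/scene0.png

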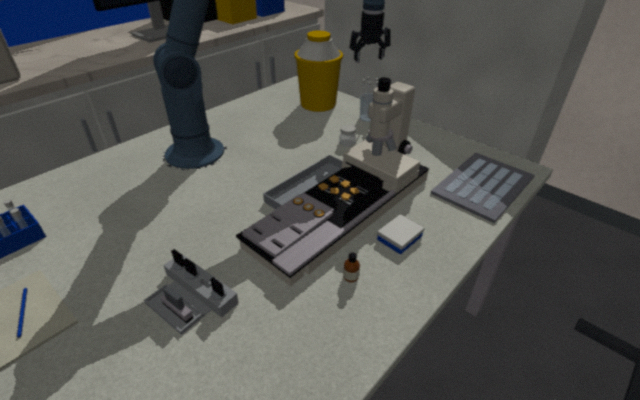

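View pics/top0.png

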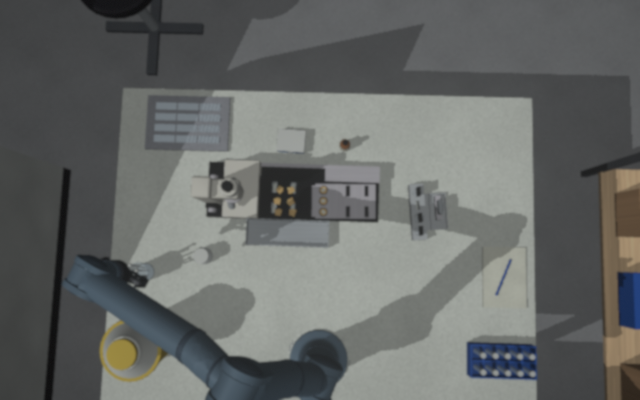

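View pics/wrist0.png

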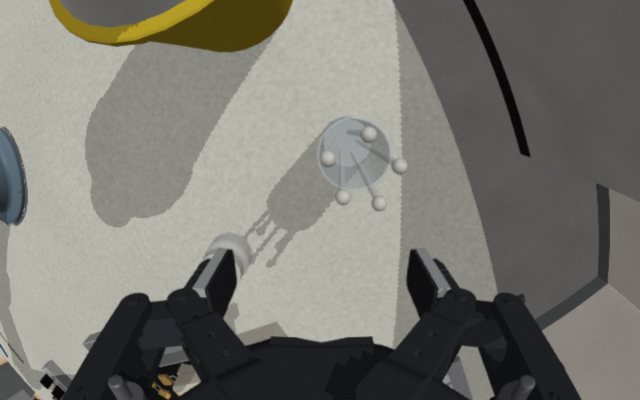

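```bash
cat >> h.py <<'E'
def unproj(cam,pts,z,K=None):
    """pixels -> world pts on plane z"""
    k=K or get_calibration(cam); M=np.array(k['mtx']);T=np.array(k['T'])
    out=[]
    for p,zz in zip(np.atleast_2d(pts),np.broadcast_to(z,(len(np.atleast_2d(pts)),))):
        a=(p[0]-M[0,2])/M[0,0]; b=(p[1]-M[1,2])/M[1,1]
        if cam=='wrist':
            r=np.hypot(a,b); s=np.sin(r)/r if r>1e-9 else 1; d=np.array([a*s,-b*s,-np.cos(r)])
        else: d=np.array([a,-b,-1])
        d=T[:3,:3]@d; o=T[:3,3]; out.append(o+d*(zz-o[2])/d[2])
    return np.array(out)
def proj(cam,P,K=None):
    k=K or get_calibration(cam); M=np.array(k['mtx']);T=np.array(k['T'])
    c=(np.atleast_2d(P)-T[:3,3])@T[:3,:3]; x,y,z=c[:,0],-c[:,1],-c[:,2]
    if cam=='wrist':
        r=np.hypot(x,y); th=np.arctan2(r,z); s=th/np.maximum(r,1e-9); x,y=x*s,y*s
    else: x,y=x/z,y/z
    return np.c_[M[0,0]*x+M[0,2],M[1,1]*y+M[1,2]]
E
python3 - <<'E'
from h import *
im=cv2.imread('pics/top0.png'); cv2.imwrite('pics/top0c.png',cv2.resize(im[120:260,190:460],None,fx=2.9,fy=2.9,interpolation=cv2.INTER_CUBIC))
for q,z in [('slot_a',45),('carrier_c',51),('scraper_grip',47),('key0_grip',57),('caddy',17),('chip0',48),('jar',30),('slidebox',16),('dropper',40),('hood',45),('bay',3),('tray',5)]:
    r=nets.look_for('top',q)
    for d in r[:7]: print(q,round(d['confidence'],2),np.round(d['point'],1),np.round(unproj('top',[d['point']],z)[0]))
print(robot.read_state()['t'])
E
```

```text
slot_a 0.85 [273.9 196. ] [557. 170.  45.]
carrier_c 0.65 [422.2 213.2] [ 511. -346.   51.]
carrier_c 0.6 [341.9 198.7] [554. -67.  51.]
scraper_grip 0.53 [436.9 206.6] [ 535. -397.   47.]
scraper_grip 0.25 [338.7 200. ] [549. -56.  47.]
key0_grip 0.59 [420.8 230.9] [ 449. -340.   57.]
caddy 0.72 [425.9 211.8] [ 519. -365.   17.]
chip0 0.61 [275.2 211.4] [503. 164.  48.]
chip0 0.6 [293.8 214.7] [494.  98.  48.]
chip0 0.56 [288.9 203.3] [533. 117.  48.]
chip0 0.51 [290.2 190.3] [579. 114.  48.]
jar 0.57 [202.2 255.3] [344. 414.  30.]
jar 0.44 [416.  190.5] [ 592. -328.   30.]
slidebox 0.68 [289.8 141.5] [759. 123.  16.]
slidebox 0.51 [415.6 189.7] [ 596. -329.   16.]
slidebox 0.44 [426.2 210.2] [ 524. -366.   16.]
slidebox 0.3 [289.4 191.7] [577. 119.  16.]
dropper 0.46 [344.5 143. ] [753. -72.  40.]
hood 0.9 [272.2 194.8] [561. 176.  45.]
bay 0.9 [423.5 210.6] [ 524. -359.    3.]
bay 0.71 [275.6 194.7] [567. 169.   3.]
tray 0.94 [271.  192.7] [573. 185.   5.]
0.75
```

View pics/top0c.png

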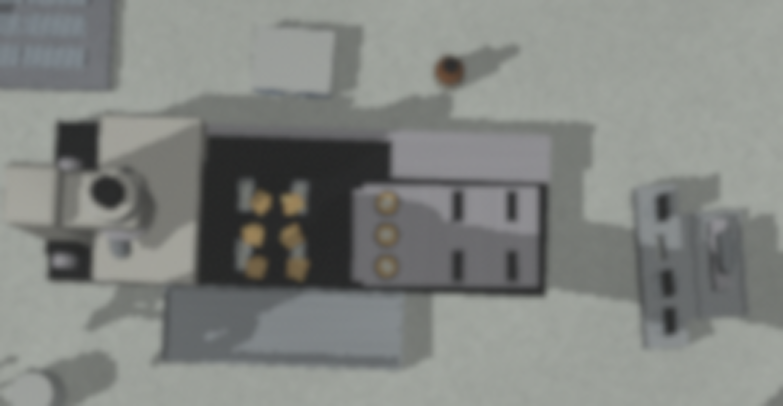

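```bash
python3 - <<'E'
from h import *
from scipy.spatial.transform import Rotation as R
s=robot.read_state(); M=R.from_rotvec(s['orientation']).as_matrix(); print(M.round(3))
K=get_calibration('wrist'); T=np.array(K['T']); print('cam in tool',(M.T@(T[:3,3]-s['eef_pos'])).round(1)); print((M.T@T[:3,:3]).round(3))
E
```

```text
[[-0.     0.447  0.894]
 [ 0.     0.894 -0.447]
 [-1.     0.    -0.   ]]
cam in tool [-135.2    0.9  -76.1]
[[ 0.     0.301 -0.954]
 [ 1.    -0.001  0.   ]
 [-0.001 -0.954 -0.301]]
```

Call:
{"fn": "move_arm", "kwargs": {"commands": [0.01,-0.045,0.01,0,0,0.07,0.02,-0.09,0.02,0,0,0.15,0.03,-0.14,0.03,0,0,0.22,0.045,-0.185,0.04,0,0,0.3,0.06,-0.23,0.05,0,0,0.37,0.075,-0.28,0.06,0,0,0.42,0.09,-0.325,0.06,0,0,0.464,0.1,-0.37,0.06,0,0,0.464]}}

```text
t: 1.55
eef_pos: [392.0, 209.1, 300.3]
orientation: [0.001, 1.569, 0.001]
contact_force: [0.9, 0.3, -0.0]
opening: 1.003
```

Call:
{"fn": "move_arm", "kwargs": {"commands": [0.02,-0.04,0.01,0,0,0,0.04,-0.08,0.03,0,0,0,0.06,-0.12,0.05,0,0,0,0.06,-0.15,0.06,0,0,0,0.06,-0.15,0.06,0,0,0,0.06,-0.15,0.06,0,0,0]}}

```text
t: 2.15
eef_pos: [452.1, 58.6, 360.8]
orientation: [0.004, 1.568, 0.001]
contact_force: [-0.7, 1.0, 0.6]
opening: 0.997
```

```bash
python3 - <<'E'
from h import *
s=robot.read_state(); print(s['t'],s['eef_pos'],s['orientation'],s['contact_force'])
save('wrist','w1')
E
```

```text
2.15 [452.07984001  58.58050773 360.78605259] [4.47563616e-03 1.56771499e+00 5.09729658e-04] [-0.7357753   1.02274808  0.60831607]
```

View pics/w1.png

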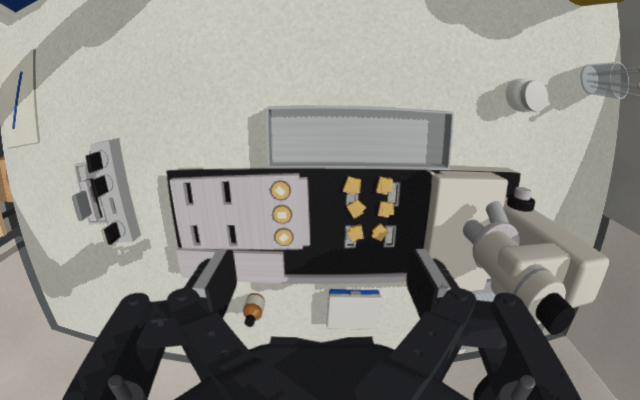

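```bash
python3 - <<'E'
from h import *
im=cv2.imread('pics/w1.png'); cv2.imwrite('pics/w1a.png',cv2.resize(im[100:290,330:530],None,fx=4,fy=3.15,interpolation=cv2.INTER_CUBIC)[:600])
cv2.imwrite('pics/w1a.png',cv2.resize(im[155:290,270:450],None,fx=4.4,fy=4.4,interpolation=cv2.INTER_CUBIC))
cv2.imwrite('pics/w1b.png',cv2.resize(im[155:290,155:335],None,fx=4.4,fy=4.4,interpolation=cv2.INTER_CUBIC))
cv2.imwrite('pics/w1c.png',cv2.resize(im[125:255,60:145],None,fx=4.5,fy=4.5,interpolation=cv2.INTER_CUBIC))
E
```

```text
(no output)
```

View pics/w1a.png

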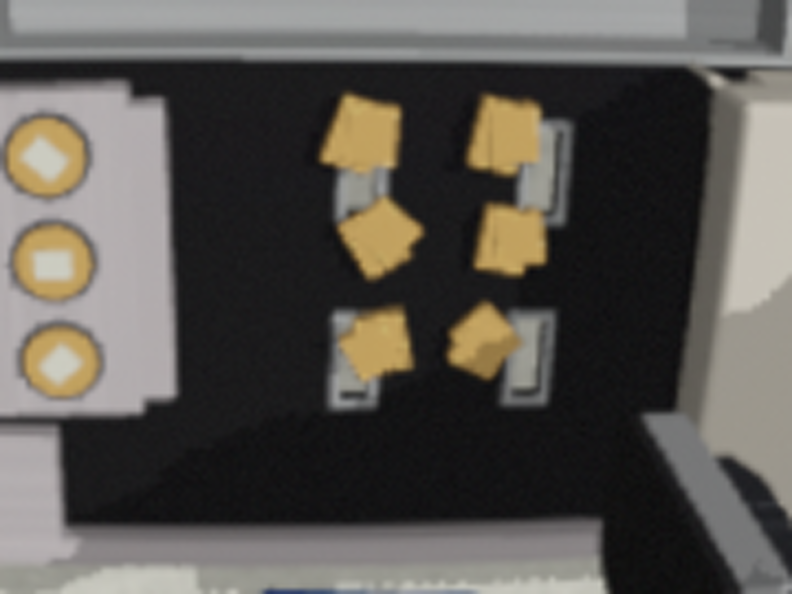

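View pics/w1b.png

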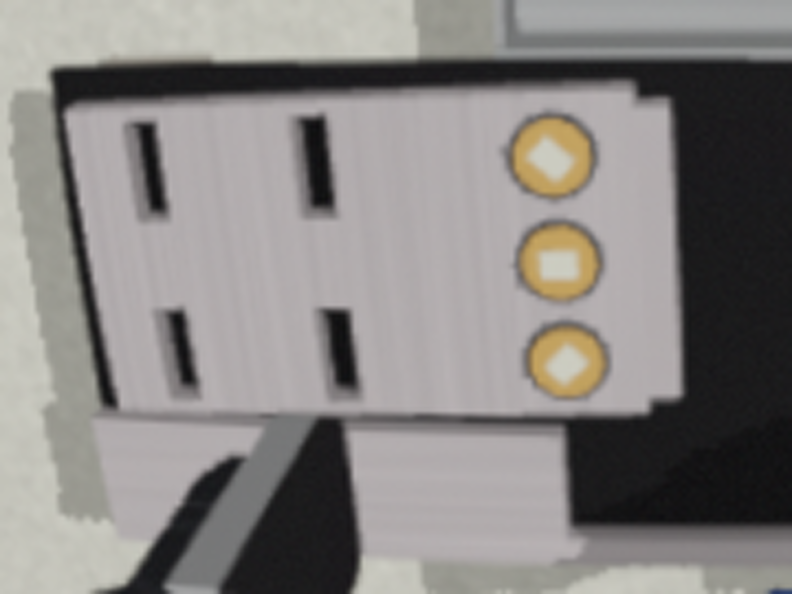

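View pics/w1c.png

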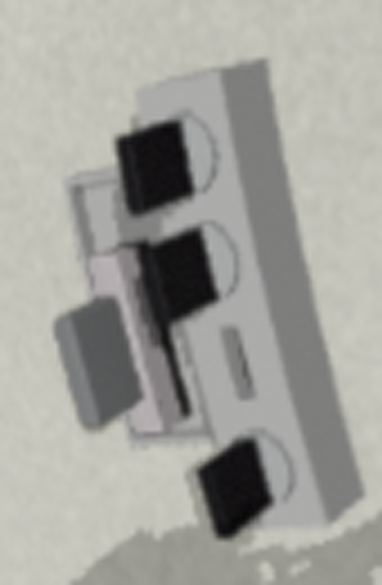

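```bash
cat > fit1.py <<'E'
from h import *
import pickle
from scipy.optimize import least_squares
K=get_calibration('wrist'); pickle.dump(K,open('K1.pkl','wb'))
f=lambda u,v,ox=270:(ox+u/4.4,155+v/4.4)
S={'b':f(356,359.5),'c':f(545,171),'d':f(528.5,358)}
for k in S: print(k,unproj('wrist',[S[k]],45,K).round(1))
fr=[f(20,67),f(300,64),f(660,68)]; print('front edge z45',unproj('wrist',fr,45,K).round(1))
print('fence end (55)',unproj('wrist',[f(62,428),f(68,524)],[55,55],K).round(1))
print('hood base mouth',unproj('wrist',[f(692,66),f(650,410)],[45,101],K).round(1))
print('stage front left corner',unproj('wrist',[f(52,70,155)],45,K).round(1))
cc=[f(70,105,155),f(118,408,155),f(635,83,155),f(650,413,155),f(672,98,155),f(683,398,155)]
print('carrier',unproj('wrist',cc,57,K).round(1))
sl=[[(127,122),(155,122),(168,213),(141,213)],[(295,118),(325,116),(337,213),(308,216)],[(158,311),(185,309),(199,395),(172,398)],[(321,311),(348,309),(359,395),(333,397)]]
for q in sl: print(' slot',unproj('wrist',[f(*np.mean(q,0),155)],57,K).round(1))
for d in nets.look_for('wrist','chip0'): print('chip',round(d['confidence'],2),np.round(d['point']),unproj('wrist',[d['point']],49,K).round())
g=lambda u,v:(60+u/4.5,125+v/4.5)
print('block top corners',unproj('wrist',[g(140,88),g(222,70),g(328,527),g(268,60)],[34,34,34,0],K).round(1))
print('key tops (z 34+5+36=75)',unproj('wrist',[g(*p) for p in [(117,138),(180,122),(193,190),(133,215), (196,468),(250,437),(272,500),(225,537)]],75,K).round(1))
print('empty slot',unproj('wrist',[g(238,362)],34,K).round(1))
print('bay',unproj('wrist',[g(68,178),g(128,440),g(205,437)],12,K).round(1))
print('scr top z65',unproj('wrist',[g(55,325),g(108,297),g(90,430),g(140,400)],65,K).round(1))
E
python3 fit1.py
```

```text
b [[589.  108.9  45. ]]
c [[516.8 173.9  45. ]]
d [[589.5 173.6  45. ]]
front edge z45 [[479.6  -9.   45. ]
 [478.8  86.3  45. ]
 [478.8 213.5  45. ]]
fence end (55) [[612.3   1.3  55. ]
 [654.1   1.4  55. ]]
hood base mouth [[477.9 225.6  45. ]
 [583.4 203.9 101. ]]
stage front left corner [[ 477.6 -189.5   45. ]]
carrier [[ 488.  -177.1   57. ]
 [ 609.4 -177.1   57. ]
 [ 482.5   29.1   57. ]
 [ 604.7   31.7   57. ]
 [ 487.6   41.3   57. ]
 [ 598.5   43.7   57. ]]
 slot [[ 511.6 -148.2   57. ]]
 slot [[511.1 -83.   57. ]]
 slot [[ 584.6 -146.5   57. ]]
 slot [[582.5 -81.4  57. ]]
chip 0.78 [353. 183.] [[498. 108.  49.]]
chip 0.73 [357. 208.] [[539. 116.  49.]]
chip 0.72 [376. 233.] [[581. 149.  49.]]
chip 0.6 [381. 185.] [[502. 152.  49.]]
chip 0.47 [355. 233.] [[581. 115.  49.]]
chip 0.46 [384. 212.] [[546. 160.  49.]]
block top corners [[ 425.2 -360.4   34. ]
 [ 421.4 -312.8   34. ]
 [ 616.5 -298.2   34. ]
 [ 422.4 -313.7    0. ]]
key tops (z 34+5+36=75) [[ 438.9 -339.3   75. ]
 [ 434.9 -304.    75. ]
 [ 460.6 -302.1   75. ]
 [ 469.1 -336.8   75. ]
 [ 573.2 -330.    75. ]
 [ 558.5 -296.1   75. ]
 [ 585.  -292.1   75. ]
 [ 603.3 -323.3   75. ]]
empty slot [[ 542.7 -328.6   34. ]]
bay [[ 464.6 -436.2   12. ]
 [ 590.7 -430.5   12. ]
 [ 587.1 -377.7   12. ]]
scr top z65 [[ 516.7 -407.5   65. ]
 [ 504.7 -369.8   65. ]
 [ 563.6 -399.9   65. ]
 [ 548.9 -363.3   65. ]]
```

Call:
{"fn": "move_arm", "kwargs": {"commands": [0.01,-0.05,0,0,0,0.075,0.02,-0.1,0,0,0,0.075,0.03,-0.15,-0.01,0,0,0.075,0.04,-0.2,-0.02,0,0,0.075,0.05,-0.25,-0.03,0,0,0.075,0.06,-0.3,-0.04,0,0,0.075,0.06,-0.35,-0.06,0,0,0.075,0.06,-0.4,-0.08,0,0,0.075]}}

```text
t: 3.05
eef_pos: [513.2, -323.6, 284.3]
orientation: [-0.063, 1.569, 0.067]
contact_force: [0.5, 0.4, 0.4]
opening: 1.002
```

Call:
{"fn": "move_arm", "kwargs": {"commands": [0.0,-0.04,-0.02,0,0,0,0.0,-0.05,-0.03,0,0,0,0.0,-0.05,-0.03,0,0,0,0.0,-0.05,-0.03,0,0,0]}}

```text
t: 3.45
eef_pos: [514.5, -370.9, 253.7]
orientation: [-0.063, 1.569, 0.071]
contact_force: [0.3, 0.1, 0.8]
opening: 1.007
```

```bash
python3 - <<'E'
from h import *
import pickle
K=get_calibration('wrist'); pickle.dump(K,open('K2.pkl','wb'))
s=robot.read_state(); print(s['t'],s['eef_pos'],s['orientation'],s['contact_force'])
im=save('wrist','w2'); cv2.imwrite('pics/w2a.png',cv2.resize(im[100:300,220:420,::-1],None,fx=3,fy=3,interpolation=cv2.INTER_CUBIC))
E
```

```text
3.45 [ 514.46334232 -370.93152656  253.65865637] [-0.0631245   1.56935669  0.07092523] [0.28338099 0.14423328 0.75398157]
```

View pics/w2.png

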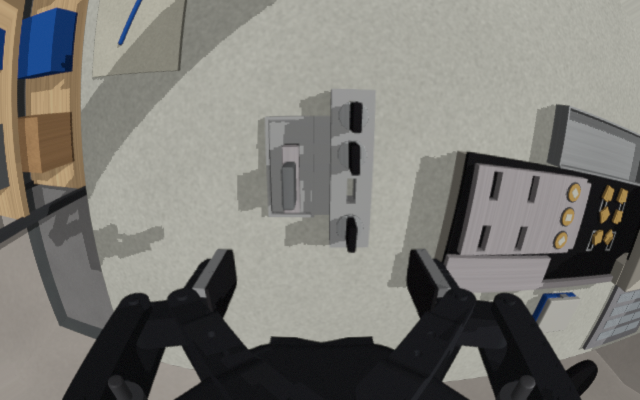

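View pics/w2a.png

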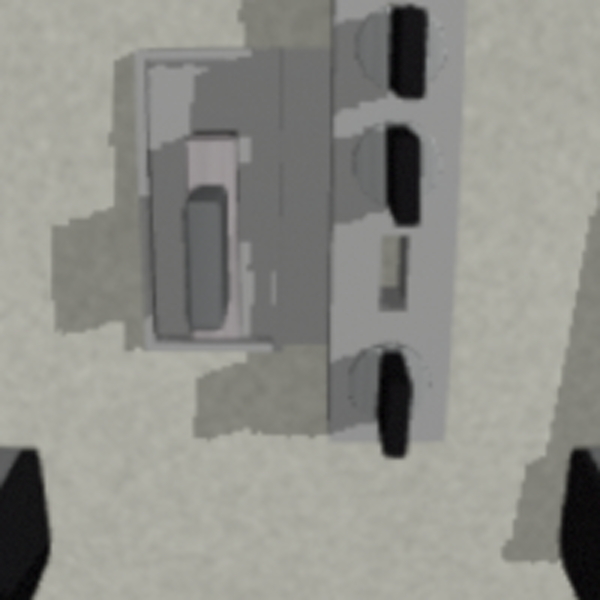

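```bash
python3 - <<'E'
from h import *
import pickle
K=pickle.load(open('K2.pkl','rb'))
g=lambda u,v:(220+u/3,100+v/3)
U=lambda n,p,z:print(n,unproj('wrist',p,z,K).round(1).tolist())
U('block',[(332,90),(375,91),g(329,440),g(445,440)],34)
U('emptyslot',[g(380,236),g(408,236),g(380,308),g(405,308)],34)
U('foot top z29',[g(187,133),g(238,133),g(240,338)],29)
U('plate top z65',[g(188,200),g(220,200),g(190,330),g(225,328)],65)
U('bay rim',[g(138,52),g(148,345)],12)
U('key tops z75',[g(389,10),g(425,10),g(392,98),g(424,96)],75)
U('key2',[g(385,130),g(417,130),g(390,222),g(418,222)],75)
U('key3',[g(380,350),g(408,350),g(382,455),g(406,455)],75)
E
```

```text
block [[426.1, -365.0, 34.0], [421.9, -316.2, 34.0], [618.8, -349.7, 34.0], [615.2, -299.8, 34.0]]
emptyslot [[527.8, -338.1, 34.0], [526.8, -327.0, 34.0], [557.7, -334.8, 34.0], [556.8, -324.7, 34.0]]
foot top z29 [[493.8, -417.1, 29.0], [492.4, -397.2, 29.0], [577.3, -390.6, 29.0]]
plate top z65 [[512.5, -411.4, 65.0], [511.6, -400.0, 65.0], [561.9, -408.2, 65.0], [560.0, -395.2, 65.0]]
bay rim [[464.4, -441.2, 12.0], [590.7, -431.4, 12.0]]
key tops z75 [[439.3, -347.7, 75.0], [438.0, -335.6, 75.0], [469.0, -343.7, 75.0], [467.2, -332.9, 75.0]]
key2 [[480.2, -345.0, 75.0], [479.1, -334.0, 75.0], [512.2, -339.8, 75.0], [511.3, -330.0, 75.0]]
key3 [[560.0, -338.0, 75.0], [559.2, -327.8, 75.0], [602.9, -332.2, 75.0], [602.3, -322.9, 75.0]]
```

Call:
{"fn": "move_arm", "kwargs": {"commands": [0.01,-0.015,-0.03,0,0,0,0.0215,-0.033,-0.07,0,0,0,0.0215,-0.033,-0.11,0,0,0,0.0215,-0.033,-0.14,0,0,0,0.0215,-0.033,-0.15,0,0,0,0.0215,-0.033,-0.15,0,0,0], "jaw": -0.1}}

```text
t: 4.1
eef_pos: [537.5, -400.9, 103.9]
orientation: [-0.065, 1.568, 0.076]
contact_force: [0.3, -0.5, 0.1]
opening: 0.448
```

```bash
python3 - <<'E'
from h import *
s=robot.read_state(); print(s['t'],s['eef_pos'],s['orientation'],s['contact_force'],s['opening'])
im=save('wrist','w3')
E
```

```text
4.1 [ 537.47312406 -400.93805771  103.86283003] [-0.06498084  1.56842528  0.07576655] [ 0.26587835 -0.47293309  0.0847933 ] 0.4481371267596326
```

View pics/w3.png

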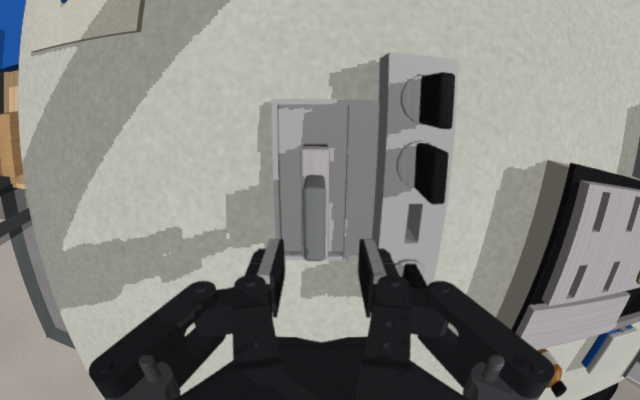

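Call:
{"fn": "move_arm", "kwargs": {"commands": [-0.001,-0.003,-0.03,0,0,0,-0.001,-0.003,-0.055,0,0,0,-0.001,-0.003,-0.063,0,0,0,-0.001,-0.003,-0.063,0,0,0,-0.001,-0.003,-0.063,0,0,0]}}

```text
t: 4.65
eef_pos: [538.5, -406.5, 45.1]
orientation: [-0.068, 1.563, 0.072]
contact_force: [-0.6, -0.2, -0.0]
opening: 0.451
```

Call:
{"fn": "move_arm", "kwargs": {"commands": [0,0,0,0,0,0,0,0,0,0,0,0,0,0,0,0,0,0,0,0,0,0,0,0,0,0,0,0,0,0], "jaw": -1, "squeeze": 80}}

```text
t: 5.15
eef_pos: [540.0, -407.6, 47.3]
orientation: [-0.07, 1.56, 0.07]
contact_force: [0.9, 0.8, 6.2]
opening: 0.151
```

Call:
{"fn": "move_arm", "kwargs": {"commands": [0,0,0.01,0,0,0,0,0,0.03,0,0,0,0,0,0.06,0,0,0,0,0,0.1,0,0,0,0,0,0.12,0,0,0,0,0,0.12,0,0,0]}}

```text
t: 5.75
eef_pos: [541.9, -410.3, 173.0]
orientation: [-0.074, 1.553, 0.065]
contact_force: [0.6, 0.2, -0.9]
opening: 0.147
```

```bash
python3 - <<'E'
from h import *
for i in range(4):
    s=robot.read_state(); print(s['t'],s['eef_pos'],s['orientation'],s['contact_force'],s['opening'])
    if i==0: im=save('wrist','w4')
    else: read_camera('wrist')
E
```

```text
5.75 [ 541.85469213 -410.26335527  173.01135763] [-0.07374635  1.5525888   0.06526969] [ 0.57274921  0.16715671 -0.94516247] 0.14710924707441192
5.8 [ 540.75072573 -408.74613507  170.07713374] [-0.07152405  1.55613826  0.06795398] [-1.12849286 -0.36908712 -2.26658682] 0.1439981618238429
5.85 [ 539.81256787 -407.4256312   167.76999682] [-0.06961561  1.55933691  0.07026032] [ 0.14139996 -0.09056188 -2.65069238] 0.14741783251248347
5.9 [ 539.24301689 -406.6456702   166.25133322] [-0.06852019  1.56146659  0.07170868] [-0.37346389  0.91199786 -0.58434368] 0.14614925838200335
```

View pics/w4.png

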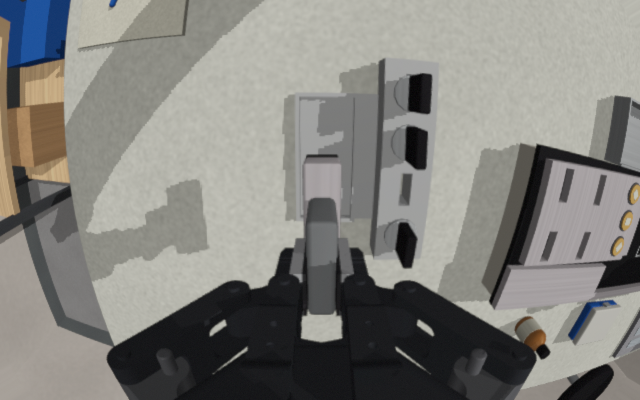

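```bash
python3 - <<'E'
from h import *
s=robot.read_state(); print(s['t'],s['q'].round(2),s['eef_pos'])
E
```

```text
5.95 [ 0.05  0.6   0.74  1.63 -0.45  1.09  2.58] [ 538.91196958 -406.26905692  165.38125366]
```

Call:
{"fn": "move_arm", "kwargs": {"commands": [0.0,0.03,0.02,0,0,-0.13,0.0,0.07,0.03,0,0,-0.27,0.01,0.12,0.03,0,0,-0.41,0.02,0.165,0.03,0,0,-0.55,0.03,0.21,0.03,0,0,-0.69,0.04,0.255,0.03,0,0,-0.83,0.05,0.3,0.03,0,0,-0.97,0.05,0.345,0.03,0,0,-1.11]}}

```text
t: 6.75
eef_pos: [588.9, -58.5, 193.8]
orientation: [0.795, 1.413, -0.8]
contact_force: [0.6, 0.1, -1.2]
opening: 0.146
```

Call:
{"fn": "move_arm", "kwargs": {"commands": [0.01,0.04,0.0,0,0,-0.14,0.02,0.08,0.0,0,0,-0.28,0.03,0.12,0.0,0,0,-0.42,0.036,0.16,0.0,0,0,-0.54,0.036,0.19,0.0,0,0,-0.54,0.036,0.19,0.0,0,0,-0.54]}}

```text
t: 7.35
eef_pos: [623.7, 140.3, 190.5]
orientation: [1.19, 1.217, -1.202]
contact_force: [0.5, 1.1, -1.5]
opening: 0.145
```

```bash
cat > st.py <<'E'
from h import *
import sys
from scipy.spatial.transform import Rotation as R
if len(sys.argv)>1:
    import pickle
    for i in range(4): read_camera('wrist')
    K=get_calibration('wrist'); pickle.dump(K,open(sys.argv[1]+'.pkl','wb')); save(sys.argv[2] if len(sys.argv)>2 else 'wrist',sys.argv[1])
s=robot.read_state(); M=R.from_rotvec(s['orientation']).as_matrix()
print('t',round(s['t'],2),s['eef_pos'].round(1),'yaw(jaw-y)',round(np.arctan2(-M[0,1],M[1,1]),4),'x',M[:,0].round(3),'F',s['contact_force'].round(1),'T',s['ft_torque'].round(2),'open',round(s['opening'],3),'q',s['q'].round(2))
E
python3 st.py w5
```

```text
t 7.6 [624.3 128.9 193.3] yaw(jaw-y) -1.5685 x [-0.001 -0.008 -1.   ] F [ 0.7 -0.2 -1.6] T [-0.05  0.02 -0.02] open 0.149 q [-1.07  0.68  1.14  1.71 -0.65  1.19  0.24]
```

View pics/w5.png

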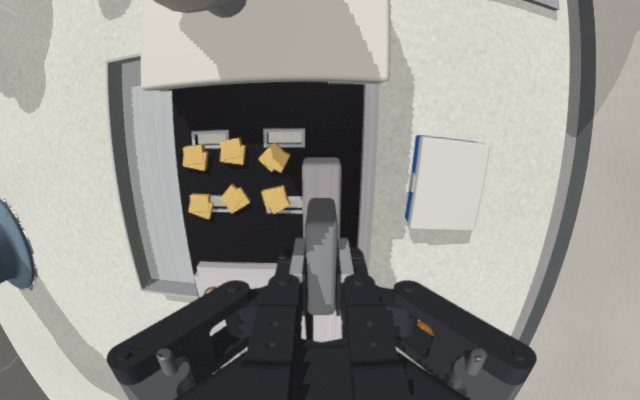

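Call:
{"fn": "move_arm", "kwargs": {"commands": [0.002,0,-0.04,0,0,0,0.002,0,-0.075,0,0,0,0.002,0,-0.095,0,0,0,0.002,0,-0.098,0,0,0,0.002,0,-0.098,0,0,0,0.002,0,-0.098,0,0,0,0.002,0,-0.098,0,0,0]}}

```text
t: 8.3
eef_pos: [627.8, 128.8, 97.3]
orientation: [1.204, 1.203, -1.209]
contact_force: [0.3, 0.0, -1.4]
opening: 0.147
```

Call:
{"fn": "move_arm", "kwargs": {"commands": [0,0,-0.002,0,0,0,0,0,-0.003,0,0,0,0,0,-0.003,0,0,0,0,0,-0.003,0,0,0]}}

```text
t: 8.7
eef_pos: [627.8, 128.9, 94.4]
orientation: [1.203, 1.203, -1.209]
contact_force: [1.0, 0.0, -2.2]
opening: 0.15
```

```bash
python3 st.py w6
```

```text
t 8.95 [627.8 128.8  94.3] yaw(jaw-y) -1.5685 x [ 0.003 -0.007 -1.   ] F [ 0.8 -0.4 -1.4] T [ 0.   -0.03  0.03] open 0.146 q [-1.    0.78  1.02  1.76 -0.76  1.05  0.3 ]
```

View pics/w6.png

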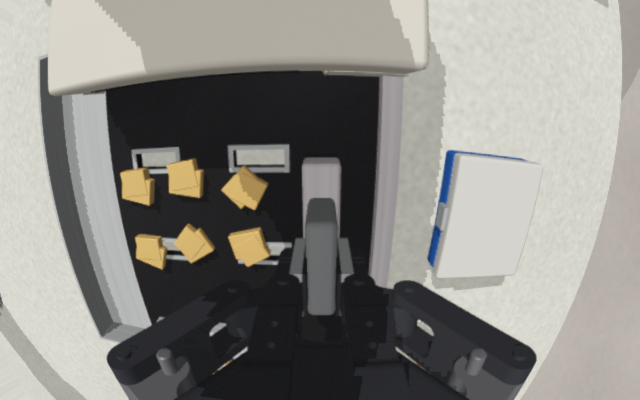

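Call:
{"fn": "move_arm", "kwargs": {"commands": [0,0,-0.001,0,0,0,0,0,-0.002,0,0,0,0,0,-0.003,0,0,0,0,0,-0.004,0,0,0,0,0,-0.004,0,0,0]}}

```text
t: 9.45
eef_pos: [627.6, 128.8, 90.0]
orientation: [1.203, 1.203, -1.209]
contact_force: [-0.0, -0.0, -1.4]
opening: 0.148
```

Call:
{"fn": "move_arm", "kwargs": {"commands": [0,0,-0.001,0,0,0,0,0,-0.001,0,0,0,0,0,-0.002,0,0,0,0,0,-0.002,0,0,0]}}

```text
t: 9.85
eef_pos: [628.0, 128.8, 89.3]
orientation: [1.204, 1.203, -1.209]
contact_force: [-2.0, 0.8, 6.4]
opening: 0.149
```

Call:
{"fn": "move_arm", "kwargs": {"commands": [-0.008,0,-0.0005,0,0,0,-0.018,0,-0.0005,0,0,0,-0.028,0,-0.0005,0,0,0,-0.038,0,-0.0005,0,0,0,-0.048,0,-0.0005,0,0,0,-0.058,0,-0.0005,0,0,0,-0.068,0,-0.0005,0,0,0,-0.078,0,-0.0005,0,0,0]}}

```text
t: 10.65
eef_pos: [550.0, 128.9, 89.3]
orientation: [1.205, 1.202, -1.207]
contact_force: [3.6, -0.1, 4.1]
opening: 0.149
```

```bash
python3 st.py w7
```

```text
t 10.9 [549.  128.9  89.2] yaw(jaw-y) -1.5684 x [ 0.001 -0.006 -1.   ] F [0.9 0.3 7.2] T [-0.07 -0.07  0.01] open 0.147 q [-1.14  0.68  1.08  1.96 -0.73  0.96  0.3 ]
```

View pics/w7.png

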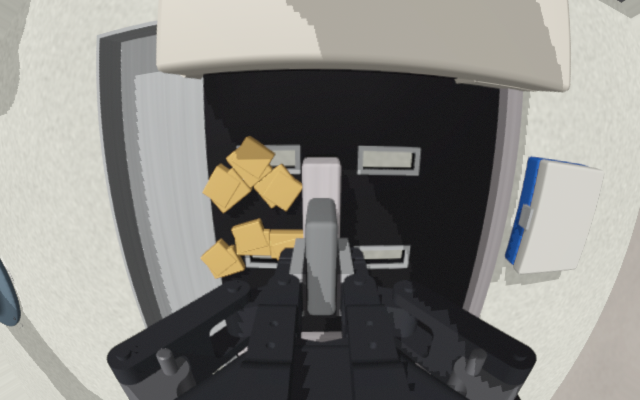

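Call:
{"fn": "move_arm", "kwargs": {"commands": [-0.01,0,-0.0005,0,0,0,-0.02,0,-0.0005,0,0,0,-0.03,0,-0.0005,0,0,0,-0.04,0,-0.0005,0,0,0,-0.05,0,-0.0005,0,0,0,-0.06,0,0,0,0,0,-0.07,0,0,0,0,0,-0.08,0,0,0,0,0]}}

```text
t: 11.7
eef_pos: [467.8, 128.8, 89.1]
orientation: [1.203, 1.206, -1.21]
contact_force: [2.0, 0.1, 2.7]
opening: 0.148
```

```bash
python3 st.py w8
```

```text
t 11.95 [466.4 128.8  87.9] yaw(jaw-y) -1.5681 x [-0.004 -0.007 -1.   ] F [ 0.8  0.7 -1.8] T [ 0.01 -0.02  0.02] open 0.145 q [-1.32  0.57  1.17  2.14 -0.69  0.89  0.27]
```

View pics/w8.png

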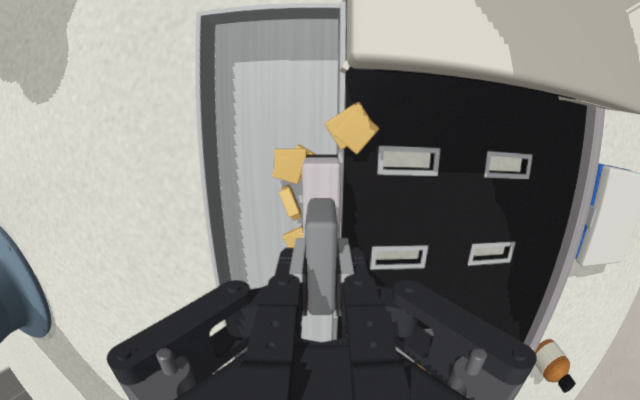

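Call:
{"fn": "move_arm", "kwargs": {"commands": [0,0,0.01,0,0,0,0,0,0.03,0,0,0,0.02,0,0.06,0,0,0,0.05,0.0,0.07,0,0,0,0.08,0.0,0.07,0,0,0,0.08,0,0.07,0,0,0,0.08,0,0.07,0,0,0]}}

```text
t: 12.65
eef_pos: [546.3, 128.2, 157.9]
orientation: [1.2, 1.208, -1.215]
contact_force: [-1.0, 0.0, -1.3]
opening: 0.147
```

```bash
python3 st.py w9; python3 - <<'E'
from h import *
for d in nets.look_for('wrist','chip0'):
    print('chip',round(d['confidence'],2),np.round(d['point']),unproj('wrist',[d['point']],50).round(),unproj('wrist',[d['point']],10).round())
E
```

```text
t 12.9 [545.1 129.  157.4] yaw(jaw-y) -1.568 x [-0.006 -0.006 -1.   ] F [-0.3  0.1 -1. ] T [ 0.02 -0.05 -0.04] open 0.15 q [-1.22  0.6   1.19  1.92 -0.63  1.07  0.24]
chip 0.84 [228. 209.] [[465. 116.  50.]] [[452. 101.  10.]]
chip 0.83 [214. 177.] [[456. 145.  50.]] [[441. 134.  10.]]
chip 0.81 [244. 122.] [[484. 189.  50.]] [[474. 186.  10.]]
chip 0.71 [213. 150.] [[456. 167.  50.]] [[441. 161.  10.]]
chip 0.65 [238. 193.] [[476. 130.  50.]] [[464. 117.  10.]]
chip 0.51 [227. 149.] [[469. 168.  50.]] [[456. 161.  10.]]
chip 0.39 [332. 124.] [[554. 187.  50.]] [[555. 184.  10.]]
```

View pics/w9.png

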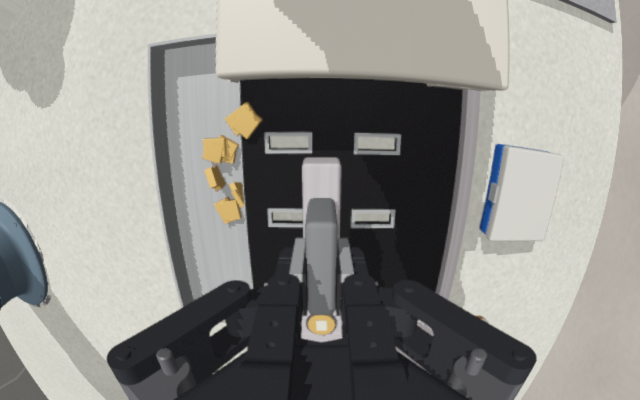

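Call:
{"fn": "move_arm", "kwargs": {"commands": [-0.005,0.02,0,0,0,0,-0.01,0.036,-0.01,0,0,0,-0.01,0.036,-0.04,0,0,0,-0.01,0.036,-0.06,0,0,0,-0.01,0.036,-0.066,0,0,0,-0.01,0.036,-0.067,0,0,0,-0.01,0.036,-0.068,0,0,0,-0.01,0.036,-0.068,0,0,0]}}

```text
t: 13.75
eef_pos: [535.6, 165.2, 89.8]
orientation: [1.2, 1.209, -1.213]
contact_force: [0.5, -0.7, -2.3]
opening: 0.149
```

Call:
{"fn": "move_arm", "kwargs": {"commands": [0,0,0,0,0,0,-0.008,0,-0.0005,0,0,0,-0.018,0,-0.0005,0,0,0,-0.028,0,-0.0005,0,0,0,-0.038,0,-0.0005,0,0,0,-0.048,0,-0.0005,0,0,0,-0.058,0,0,0,0,0,-0.07,0,0,0,0,0]}}

```text
t: 14.55
eef_pos: [464.6, 165.3, 89.8]
orientation: [1.2, 1.21, -1.213]
contact_force: [0.6, 0.7, -0.5]
opening: 0.149
```

```bash
python3 st.py w10
```

```text
t 14.8 [465.9 165.5  90. ] yaw(jaw-y) -1.5673 x [-0.004 -0.006 -1.   ] F [ 0.2  0.9 -2.3] T [-0.04 -0.01  0.  ] open 0.148 q [-1.38  0.59  1.16  2.12 -0.7   0.9   0.2 ]
```

View pics/w10.png

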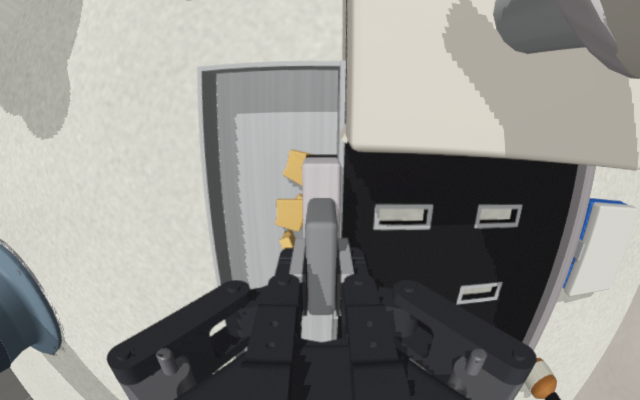

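Call:
{"fn": "move_arm", "kwargs": {"commands": [0,0,0.03,0,0,0,0.01,0,0.08,0,0,0,0.03,-0.03,0.11,0,0,0,0.06,-0.08,0.11,0,0,0,0.09,-0.12,0.11,0,0,0,0.09,-0.14,0.11,0,0,0,0.09,-0.14,0.11,0,0,0]}}

```text
t: 15.5
eef_pos: [557.0, 18.0, 201.3]
orientation: [1.207, 1.199, -1.219]
contact_force: [-0.9, -0.2, -1.2]
opening: 0.138
```

```bash
python3 st.py w11; python3 - <<'E'
from h import *
for d in nets.look_for('wrist','chip0'):
    print('chip',round(d['confidence'],2),np.round(d['point']),unproj('wrist',[d['point']],50).round(),unproj('wrist',[d['point']],10).round())
E
```

```text
t 15.75 [555.8  27.3 199.6] yaw(jaw-y) -1.5647 x [-0.004 -0.005 -1.   ] F [ 1.   1.1 -1.2] T [ 0.03 -0.02  0.  ] open 0.151 q [-1.09  0.52  1.23  1.9  -0.54  1.12  0.36]
chip 0.76 [224.  23.] [[465. 181.  50.]] [[452. 192.  10.]]
chip 0.7 [228.  51.] [[469. 153.  50.]] [[456. 160.  10.]]
chip 0.67 [214.  50.] [[455. 156.  50.]] [[440. 163.  10.]]
chip 0.63 [221. 105.] [[461. 101.  50.]] [[448. 101.  10.]]
chip 0.51 [234.  86.] [[475. 119.  50.]] [[464. 121.  10.]]
chip 0.49 [215.  73.] [[456. 132.  50.]] [[442. 136.  10.]]
```

View pics/w11.png

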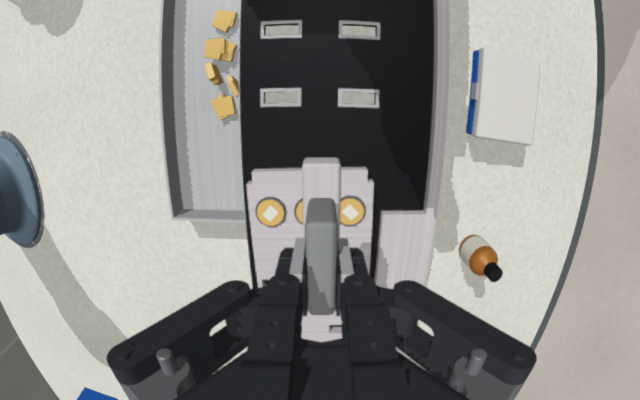

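Call:
{"fn": "move_arm", "kwargs": {"commands": [0,-0.03,0,0,0,0.14,0,-0.08,0,0,0,0.28,0,-0.13,0,0,0,0.42,0,-0.18,0,0,0,0.56,0,-0.23,0,0,0,0.7,0,-0.28,0,0,0,0.84,0,-0.33,0,0,0,0.98,0,-0.37,0,0,0,1.12]}}

```text
t: 16.6
eef_pos: [555.7, -344.5, 199.5]
orientation: [0.338, 1.539, -0.348]
contact_force: [0.3, 0.3, -1.8]
opening: 0.147
```

```bash
python3 st.py
```

```text
t 16.6 [ 555.7 -344.5  199.5] yaw(jaw-y) -0.4381 x [ 0.003 -0.007 -1.   ] F [ 0.3  0.3 -1.8] T [ 0.04 -0.04  0.02] open 0.147 q [-0.14  0.55  0.85  1.66 -0.45  1.13  1.97]
```

Call:
{"fn": "move_arm", "kwargs": {"commands": [-0.01,-0.03,0,0,0,0.14,-0.017,-0.061,0,0,0,0.28,-0.017,-0.061,0,0,0,0.42,-0.017,-0.061,-0.02,0,0,0.52,-0.017,-0.061,-0.06,0,0,0.52,-0.017,-0.061,-0.1,0,0,0.52,-0.017,-0.061,-0.11,0,0,0.52,-0.017,-0.061,-0.11,0,0,0.52]}}

```text
t: 17.4
eef_pos: [538.0, -403.0, 87.0]
orientation: [-0.067, 1.568, 0.064]
contact_force: [-0.6, -0.3, -0.3]
opening: 0.146
```

```bash
python3 st.py w12
```

```text
t 17.65 [ 540.3 -406.9   92.3] yaw(jaw-y) 0.082 x [ 0.01  -0.008 -1.   ] F [ 1.2  0.2 -0.7] T [ 0.   -0.01  0.01] open 0.148 q [ 0.11  0.67  0.66  1.67 -0.48  0.96  2.59]
```

View pics/w12.png

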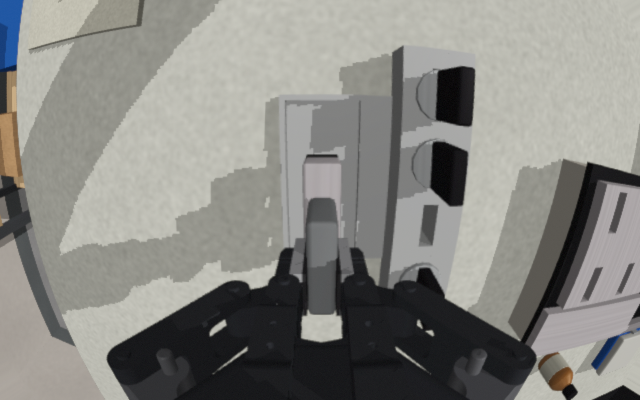

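Down to about 47.5 with force watch.

Call:
{"fn": "move_arm", "kwargs": {"commands": [-0.002,0,-0.02,0,0,0,-0.002,0,-0.035,0,0,0,-0.002,0,-0.041,0,0,0,-0.002,0,-0.043,0,0,0,-0.002,0,-0.044,0,0,0,-0.002,0,-0.044,0,0,0]}}

```text
t: 18.25
eef_pos: [538.6, -407.2, 48.8]
orientation: [-0.071, 1.56, 0.058]
contact_force: [0.2, 0.2, -1.0]
opening: 0.145
```

Call:
{"fn": "move_arm", "kwargs": {"commands": [0,0,-0.001,0,0,0,0,0,-0.001,0,0,0,0,0,-0.001,0,0,0]}}

```text
t: 18.55
eef_pos: [538.7, -407.4, 48.1]
orientation: [-0.071, 1.559, 0.057]
contact_force: [0.4, 0.1, -0.8]
opening: 0.147
```

Call:
{"fn": "move_arm", "kwargs": {"commands": [0,0,-0.001,0,0,0,0,0,-0.002,0,0,0,0,0,-0.002,0,0,0]}}

```text
t: 18.85
eef_pos: [539.0, -407.6, 47.3]
orientation: [-0.071, 1.559, 0.058]
contact_force: [-0.9, 1.2, 5.0]
opening: 0.154
```

Call:
{"fn": "move_arm", "kwargs": {"commands": [0,0,0,0,0,0,0,0,0,0,0,0,0,0,0,0,0,0], "jaw": -0.2}}

```text
t: 19.15
eef_pos: [539.1, -407.7, 47.3]
orientation: [-0.071, 1.558, 0.057]
contact_force: [0.3, -1.2, 0.5]
opening: 0.397
```

```bash
python3 st.py w13
```

```text
t 19.4 [ 538.9 -407.5   47.1] yaw(jaw-y) 0.082 x [ 0.011 -0.008 -1.   ] F [0.2 0.7 0.6] T [-0.03  0.02  0.01] open 0.404 q [ 0.13  0.72  0.62  1.69 -0.52  0.89  2.62]
```

View pics/w13.png

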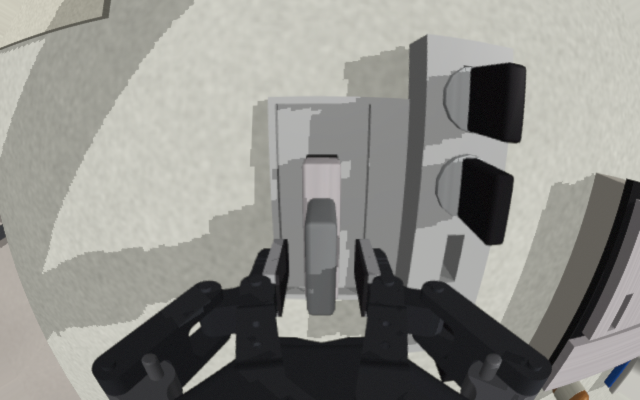

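Call:
{"fn": "move_arm", "kwargs": {"commands": [0,0,0.02,0,0,0,0,0,0.06,0,0,0,0,0.01,0.1,0,0,0,0,0.03,0.12,0,0,-0.1,0,0.07,0.12,0,0,-0.24,0,0.11,0.12,0,0,-0.38,0,0.14,0.12,0,0,-0.52,0,0.15,0.12,0,0,-0.66]}}

```text
t: 20.2
eef_pos: [540.3, -252.6, 168.1]
orientation: [0.447, 1.515, -0.458]
contact_force: [0.4, 0.2, 0.3]
opening: 0.399
```

```bash
python3 - <<'E'
from h import *
import pickle
K=pickle.load(open('w11.pkl','rb'))
im=cv2.imread('pics/w11.png'); cv2.imwrite('pics/w11a.png',cv2.resize(im[0:130,230:450],None,fx=3.6,fy=3.6,interpolation=cv2.INTER_CUBIC))
hsv=cv2.cvtColor(im,cv2.COLOR_BGR2GRAY)
m=(hsv>70).astype(np.uint8); m[:, :245]=0; m[:,425:]=0; m[125:]=0
n,l,s,c=cv2.connectedComponentsWithStats(m)
for i in range(1,n):
    if 200<s[i][4]<2000:
        cnt,_=cv2.findContours((l==i).astype(np.uint8),cv2.RETR_EXTERNAL,cv2.CHAIN_APPROX_NONE); r=cv2.minAreaRect(cnt[0]); print(s[i],np.round(r[0],1),unproj('wrist',[r[0]],45,K).round(1))
E
python3 st.py w14
```

```text
[260  20  43  19 751] [281.  29.] [[518.6 171.6  45. ]]
[338  20  43  20 763] [359.1  29.5] [[590.3 171.4  45. ]]
[259  87  43  21 831] [280.1  96.8] [[517.9 106.8  45. ]]
[337  88  43  21 840] [358.   97.7] [[589.9 106.2  45. ]]
t 20.45 [ 538.9 -259.1  168.2] yaw(jaw-y) -0.5771 x [ 0.005 -0.015 -1.   ] F [0.3 0.3 0.6] T [0.02 0.07 0.03] open 0.402 q [-0.34  0.49  0.9   1.83 -0.43  1.02  1.73]
```

View pics/w14.png

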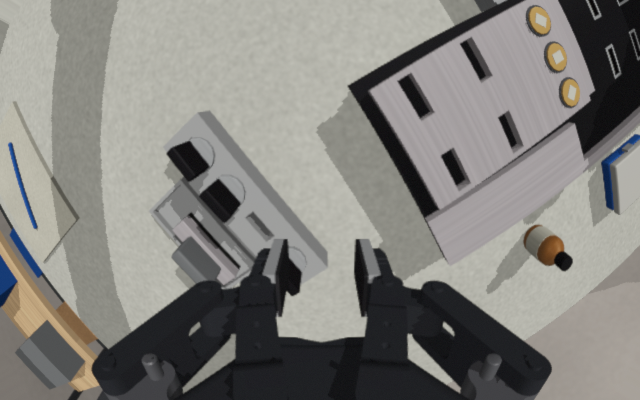

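Call:
{"fn": "move_arm", "kwargs": {"commands": [0.0,0.02,0,0,0,-0.14,0.004,0.04,0,0,0,-0.28,0.008,0.057,-0.02,0,0,-0.42,0.008,0.057,-0.04,0,0,-0.56,0.008,0.057,-0.06,0,0,-0.7,0.008,0.057,-0.08,0,0,-0.84,0.008,0.057,-0.09,0,0,-1.0,0.008,0.057,-0.09,0,0,-1.0], "jaw": 0.4}}

```text
t: 21.25
eef_pos: [545.4, -203.6, 76.9]
orientation: [1.199, 1.205, -1.23]
contact_force: [-0.5, 0.1, -0.3]
opening: 0.7
```

```bash
python3 st.py w15
```

```text
t 21.5 [ 547.5 -203.1   79.4] yaw(jaw-y) -1.576 x [-0.007 -0.013 -1.   ] F [ 0.2  0.  -0.1] T [0.01 0.   0.02] open 0.699 q [-0.5   0.7   1.02  1.91 -0.72  0.95  0.86]
```

View pics/w15.png

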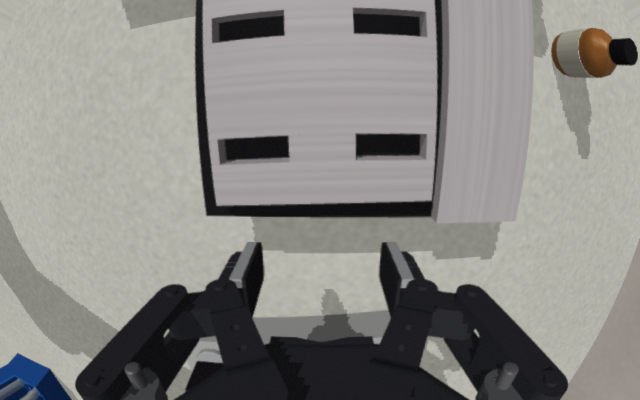

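```bash
python3 - <<'E'
from h import *
from scipy.spatial.transform import Rotation as R
s=robot.read_state(); M=R.from_rotvec(s['orientation']).as_matrix()
K=get_calibration('wrist')
for x in (8,3,-2,-7):
  for z in (-11,11):
    for y in (-29.7,29.7): print(x,z,y,proj('wrist',[s['eef_pos']+M@np.array([x,y,z])],K).round(0))
im=cv2.imread('pics/w15.png'); cv2.imwrite('pics/w15a.png',cv2.resize(im[200:350,200:440],None,fx=3.3,fy=3.3,interpolation=cv2.INTER_CUBIC))
E
```

```text
8 -11 -29.7 [[261. 234.]]
8 -11 29.7 [[377. 234.]]
8 11 -29.7 [[264. 271.]]
8 11 29.7 [[374. 271.]]
3 -11 -29.7 [[259. 238.]]
3 -11 29.7 [[378. 238.]]
3 11 -29.7 [[263. 275.]]
3 11 29.7 [[375. 276.]]
-2 -11 -29.7 [[257. 243.]]
-2 -11 29.7 [[380. 243.]]
-2 11 -29.7 [[261. 280.]]
-2 11 29.7 [[376. 281.]]
-7 -11 -29.7 [[255. 247.]]
-7 -11 29.7 [[382. 248.]]
-7 11 -29.7 [[259. 286.]]
-7 11 29.7 [[378. 286.]]
```

View pics/w15a.png

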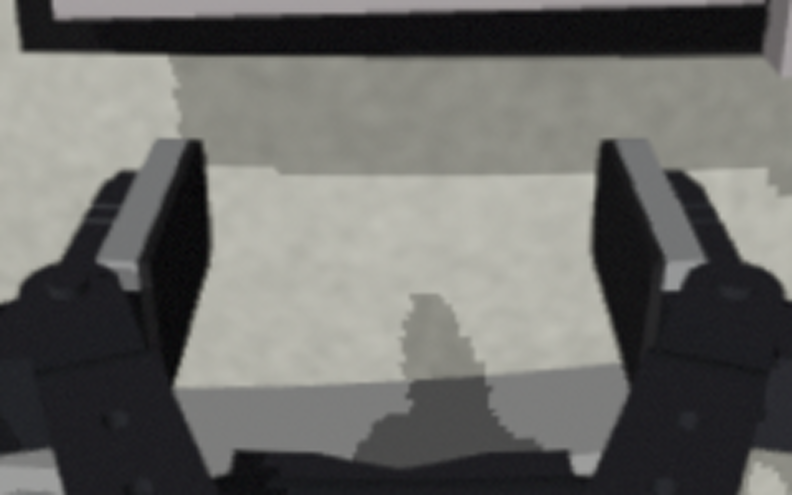

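Call:
{"fn": "move_arm", "kwargs": {"commands": [0,0,-0.015,0,0,0,0,0,-0.03,0,0,0,0,0,-0.0305,0,0,0,0,0,-0.0305,0,0,0,0,0.006,-0.0305,0,0,0,0,0.012,-0.0305,0,0,0,0,0.018,-0.0305,0,0,0,0,0.024,-0.0305,0,0,0]}}

```text
t: 22.3
eef_pos: [547.2, -178.8, 48.9]
orientation: [1.199, 1.203, -1.225]
contact_force: [-0.1, -2.8, -0.3]
opening: 0.701
```

```bash
python3 st.py w16
```

```text
t 22.55 [ 547.9 -178.4   49. ] yaw(jaw-y) -1.5755 x [-0.007 -0.012 -1.   ] F [0.8 0.  0.3] T [ 0.03 -0.01 -0.02] open 0.698 q [-0.52  0.73  0.98  1.94 -0.76  0.9   0.85]
```

View pics/w16.png

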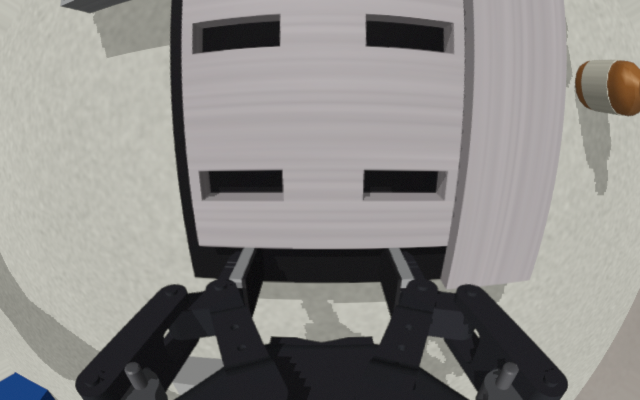

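```bash
python3 - <<'E'
from h import *
import pickle
K=pickle.load(open('w16.pkl','rb'))
print(unproj('wrist',[(200,171),(283,171),(363,171),(446,171),(280,14),(193,23),(366,14),(453,22)],57,K).round(1))
E
```

```text
[[ 495.8 -129.4   57. ]
 [ 533.4 -130.    57. ]
 [ 567.1 -130.    57. ]
 [ 604.6 -129.5   57. ]
 [ 533.2  -64.1   57. ]
 [ 495.5  -64.    57. ]
 [ 567.7  -64.2   57. ]
 [ 605.3  -63.9   57. ]]
```

Call:
{"fn": "move_arm", "kwargs": {"commands": [0.0,0.008,0,0,0,0,0.0005,0.02,0,0,0,0,0.001,0.032,0,0,0,0,0.0015,0.044,0,0,0,0,0.002,0.056,0,0,0,0,0.002,0.068,0,0,0,0,0.0025,0.08,0,0,0,0,0.0025,0.088,0,0,0,0]}}

```text
t: 23.35
eef_pos: [550.9, -89.3, 49.3]
orientation: [1.2, 1.203, -1.222]
contact_force: [0.5, -4.6, 2.5]
opening: 0.7
```

Call:
{"fn": "move_arm", "kwargs": {"commands": [0.0,0.008,0,0,0,0,0.0,0.016,0,0,0,0,0.0005,0.026,0,0,0,0,0.001,0.036,0,0,0,0,0.001,0.046,0,0,0,0,0.0015,0.056,0,0,0,0,0.0015,0.066,0,0,0,0,0.0015,0.072,0,0,0,0]}}

```text
t: 24.15
eef_pos: [552.5, -15.9, 49.2]
orientation: [1.199, 1.204, -1.221]
contact_force: [-0.5, -3.7, 3.1]
opening: 0.697
```

```bash
python3 st.py w17
```

```text
t 24.4 [551.7 -15.1  48.6] yaw(jaw-y) -1.5731 x [-0.008 -0.009 -1.   ] F [0.  0.5 0.6] T [ 0.1  -0.    0.01] open 0.704 q [-0.84  0.71  1.    1.99 -0.77  0.89  0.58]
```

View pics/w17.png

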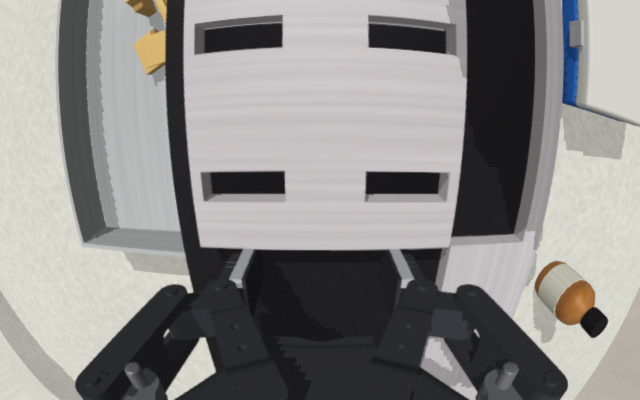

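```bash
python3 - <<'E'
from h import *
import pickle
K=pickle.load(open('w17.pkl','rb'))
P=unproj('wrist',[(201,172),(285,171),(365,171),(447,171),(282,15),(195,25),(368,15),(455,24)],57,K).round(1);print(P)
print(P[:4,0].mean(),P[4:,0].mean())
E
```

```text
[[500.1  33.3  57. ]
 [538.   33.2  57. ]
 [571.7  33.3  57. ]
 [608.7  33.8  57. ]
 [537.6  98.5  57. ]
 [500.1  98.   57. ]
 [572.1  98.6  57. ]
 [609.8  98.6  57. ]]
554.625 554.9000000000001
```

Call:
{"fn": "move_arm", "kwargs": {"commands": [0.0,0.008,0,0,0,0,0.0,0.016,0,0,0,0,0.0,0.025,0,0,0,0,0.0,0.034,0,0,0,0,0.0,0.043,0,0,0,0,0.0,0.052,0,0,0,0,0,0.061,0,0,0,0,0,0.068,0,0,0,0]}}

```text
t: 25.2
eef_pos: [551.7, 53.7, 48.6]
orientation: [1.2, 1.207, -1.221]
contact_force: [0.4, -4.4, 2.2]
opening: 0.701
```

Call:
{"fn": "move_arm", "kwargs": {"commands": [0.0,0.004,0,0,0,0,0.0,0.007,0,0,0,0,0.0,0.01,0,0,0,0,0.0,0.013,0,0,0,0,0,0.015,0,0,0,0,0,0.015,0,0,0,0]}}

```text
t: 25.8
eef_pos: [551.4, 65.2, 48.7]
orientation: [1.198, 1.203, -1.224]
contact_force: [-0.1, -8.2, 1.8]
opening: 0.699
```

```bash
python3 st.py w18
```

```text
t 26.05 [551.4  65.2  48.7] yaw(jaw-y) -1.5747 x [-0.008 -0.014 -1.   ] F [ 0.9 -7.8  2.7] T [-1.7  -0.07  0.07] open 0.698 q [-0.99  0.72  1.    1.98 -0.77  0.9   0.43]
```

View pics/w18.png

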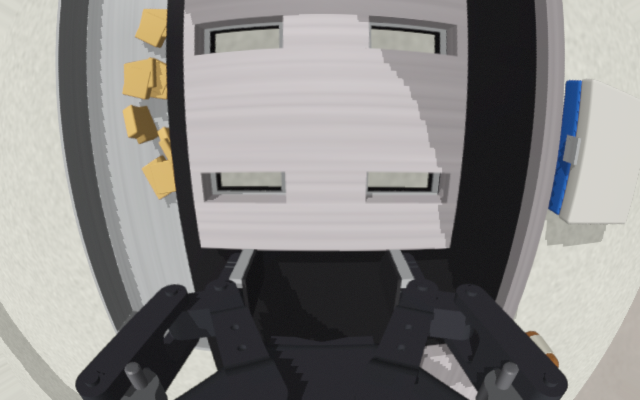

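Call:
{"fn": "move_arm", "kwargs": {"commands": [0.0,0.003,0,0,0,0,0.0,0.006,0,0,0,0,0,0.008,0,0,0,0,0,0.008,0,0,0,0]}}

```text
t: 26.45
eef_pos: [550.7, 65.3, 48.8]
orientation: [1.193, 1.193, -1.232]
contact_force: [-0.1, -13.5, 2.1]
opening: 0.697
```

Call:
{"fn": "move_arm", "kwargs": {"commands": [0.0,-0.005,0,0,0,0,0.0,-0.015,0.0,0,0,0,0,-0.03,0.03,0,0,0,0,-0.03,0.07,0,0,0,0,-0.02,0.12,0,0,0,0,0,0.16,0,0,0,0,0.01,0.17,0,0,0,0,0.01,0.17,0,0,0]}}

```text
t: 27.25
eef_pos: [551.8, 79.1, 219.8]
orientation: [1.192, 1.196, -1.224]
contact_force: [-0.6, 0.6, -0.7]
opening: 0.7
```

```bash
python3 st.py w19
```

```text
t 27.5 [549.1  74.5 216.8] yaw(jaw-y) -1.58 x [-0.011 -0.025 -1.   ] F [ 0.1 -0.2  0.4] T [ 0.06 -0.02 -0.01] open 0.704 q [-1.22  0.53  1.29  1.88 -0.53  1.17  0.26]
```

View pics/w19.png

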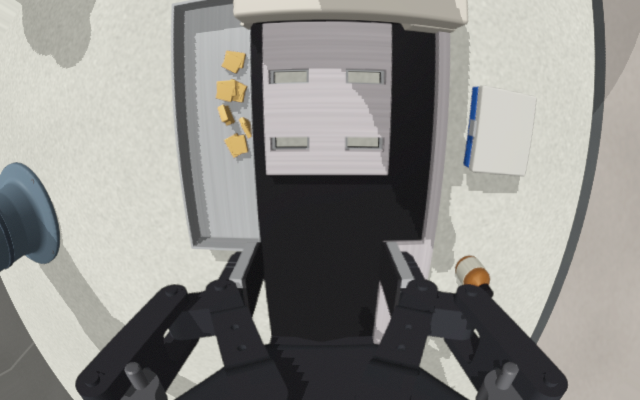

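```bash
python3 - <<'E'
from h import *
im=cv2.imread('pics/w19.png'); cv2.imwrite('pics/w19a.png',cv2.resize(im[20:190,240:410],None,fx=4.5,fy=3.5,interpolation=cv2.INTER_CUBIC))
E
```

```text
(no output)
```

View pics/w19a.png

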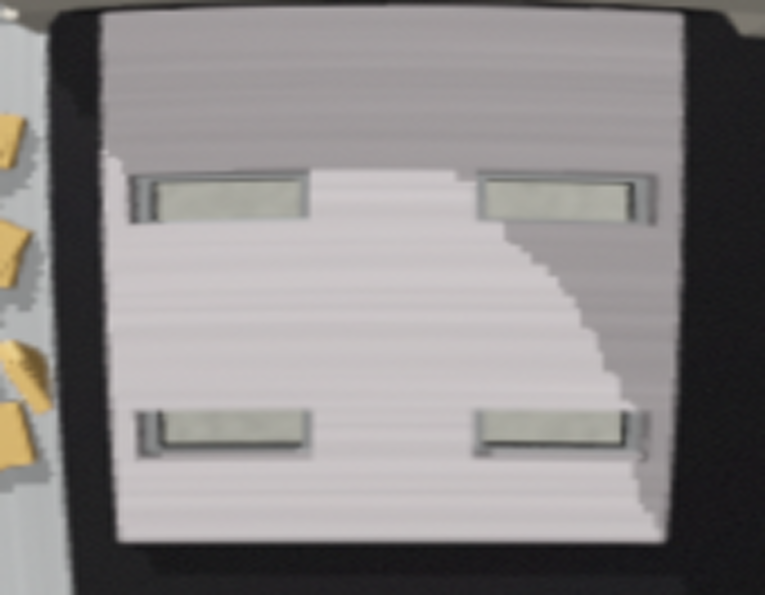

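```bash
python3 - <<'E'
from h import *
import pickle
K=pickle.load(open('w19.pkl','rb'))
Q={'c':[(130,175),(308,172),(308,221),(133,223)],'d':[(477,172),(655,175),(652,222),(477,220)],'a':[(138,410),(310,408),(310,455),(142,457)],'b':[(473,408),(645,410),(640,455),(473,455)]}
for k,q in Q.items():
    p=np.array(q,float); p=np.c_[240+p[:,0]/4.5,20+p[:,1]/3.5]
    P=unproj('wrist',p,57,K); print(k,P.mean(0).round(1), P[:,:2].round(1).tolist())
E
```

```text
c [518.9 171.2  57. ] [[500.3, 178.1], [537.4, 177.5], [537.2, 164.2], [500.7, 164.9]]
d [590.5 171.1  57. ] [[572.0, 177.4], [609.2, 177.7], [608.6, 164.8], [572.0, 164.4]]
a [518.5 106.9  57. ] [[500.1, 113.5], [536.9, 113.4], [536.7, 100.3], [500.4, 100.3]]
b [589.7 106.7  57. ] [[571.4, 113.2], [608.3, 113.1], [607.6, 100.4], [571.5, 100.2]]
```

Call:
{"fn": "move_arm", "kwargs": {"commands": [0,-0.04,0,0,0,0.14,0,-0.085,0,0,0,0.28,0,-0.13,0,0,0,0.42,0,-0.175,0,0,0,0.56,0,-0.22,0,0,0,0.7,0,-0.265,0,0,0,0.84,-0.02,-0.31,0,0,0,0.98,-0.03,-0.355,0,0,0,1.12], "jaw": -0.2}}

```text
t: 28.3
eef_pos: [516.1, -282.9, 215.3]
orientation: [0.344, 1.522, -0.37]
contact_force: [0.7, 0.6, 0.2]
opening: 0.396
```

Call:
{"fn": "move_arm", "kwargs": {"commands": [-0.01,-0.03,-0.01,0,0,0.14,-0.02,-0.05,-0.03,0,0,0.28,-0.02,-0.05,-0.04,0,0,0.42,-0.02,-0.05,-0.04,0,0,0.54,-0.02,-0.05,-0.04,0,0,0.54,-0.02,-0.05,-0.04,0,0,0.54]}}

```text
t: 28.9
eef_pos: [495.2, -333.2, 174.5]
orientation: [-0.07, 1.548, 0.055]
contact_force: [-1.1, 0.4, -0.1]
opening: 0.396
```

```bash
python3 st.py w20
```

```text
t 29.15 [ 496.4 -332.7  175.4] yaw(jaw-y) 0.0833 x [ 0.023 -0.01  -1.   ] F [-0.1 -0.5  0.3] T [0.01 0.09 0.02] open 0.401 q [-0.12  0.43  0.8   1.84 -0.37  1.    2.48]
```

View pics/w20.png

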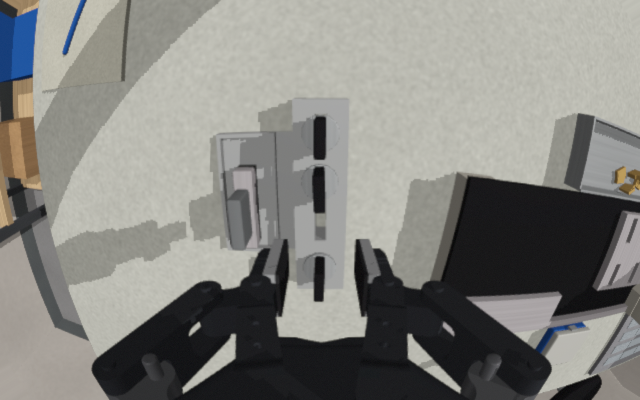

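```bash
python3 - <<'E'
from h import *
import pickle
K=pickle.load(open('w20.pkl','rb'))
im=cv2.imread('pics/w20.png'); cv2.imwrite('pics/w20a.png',cv2.resize(im[90:310,280:360],None,fx=4,fy=2.7,interpolation=cv2.INTER_CUBIC))
print(unproj('wrist',[(293,98),(348,98),(291,288),(345,289)],34,K).round(1))
g=im.mean(2)
for r in (125,140,175,190,205,262,275,290):
    c=np.where(g[r,300:340]<40)[0]+300; print(r,c.min(),c.max(),unproj('wrist',[(c.min()-.5,r),(c.max()+.5,r)],75,K).round(1).tolist())
for c in (320,319):
    rr=np.where(g[90:310,c]<40)[0]+90; print(rr)
E
```

```text
[[ 423.8 -364.9   34. ]
 [ 419.8 -317.    34. ]
 [ 620.3 -356.6   34. ]
 [ 616.1 -298.1   34. ]]
125 314 324 [[442.2, -344.0, 75.0], [441.5, -335.7, 75.0]]
140 314 324 [[453.7, -343.1, 75.0], [453.0, -334.7, 75.0]]
175 313 323 [[481.3, -341.7, 75.0], [480.6, -333.1, 75.0]]
190 313 323 [[493.6, -340.8, 75.0], [492.8, -332.1, 75.0]]
205 314 323 [[506.2, -339.0, 75.0], [505.5, -331.0, 75.0]]
262 316 323 [[559.4, -333.3, 75.0], [558.7, -326.4, 75.0]]
275 315 323 [[573.2, -333.2, 75.0], [572.5, -325.2, 75.0]]
290 315 322 [[590.0, -332.0, 75.0], [589.3, -324.6, 75.0]]
[117 118 119 120 121 122 123 124 125 126 127 128 129 130 131 132 133 134
 135 136 137 138 139 140 141 142 143 144 145 146 147 148 149 150 151 152
 153 154 155 156 157 158 168 169 170 171 172 173 174 175 176 177 178 179
 180 181 182 183 184 185 186 187 188 189 190 191 192 193 194 195 196 197
 198 199 200 201 202 203 204 205 206 207 208 209 210 211 257 258 259 260
 261 262 263 264 265 266 267 268 269 270 271 272 273 274 275 276 277 278
 279 280 281 282 283 284 285 286 287 288 289 290 291 292 293 294 295 296
 297 298 299 300]
[117 118 119 120 121 122 123 124 125 126 127 128 129 130 131 132 133 134
 135 136 137 138 139 140 141 142 143 144 145 146 147 148 149 150 151 152
 153 154 155 156 157 158 168 169 170 171 172 173 174 175 176 177 178 179
 180 181 182 183 184 185 186 187 188 189 190 191 192 193 194 195 196 197
 198 199 200 201 202 203 204 205 206 207 208 209 210 211 257 258 259 260
 261 262 263 264 265 266 267 268 269 270 271 272 273 274 275 276 277 278
 279 280 281 282 283 284 285 286 287 288 289 290 291 292 293 294 295 296
 297 298 299 300]
```

View pics/w20a.png

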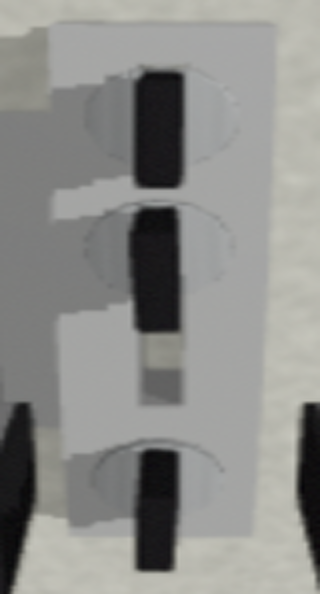

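Call:
{"fn": "move_arm", "kwargs": {"commands": [0.0005,-0.0037,-0.04,0.01,0.023,0,0.0005,-0.0037,-0.08,0.01,0.023,0,0.0005,-0.0037,-0.1,0.01,0.023,0,0.0005,-0.0037,-0.115,0.01,0.023,0,0.0005,-0.0037,-0.123,0.01,0.023,0,0.0005,-0.0037,-0.123,0.01,0.023,0,0.0005,-0.0037,-0.123,0.01,0.023,0,0.0005,-0.0037,-0.123,0.01,0.023,0]}}

```text
t: 29.95
eef_pos: [497.9, -337.2, 53.9]
orientation: [-0.066, 1.567, 0.065]
contact_force: [-0.1, 0.1, 0.2]
opening: 0.4
```

```bash
python3 st.py w21
```

```text
t 30.2 [ 497.3 -336.5   53.1] yaw(jaw-y) 0.0835 x [ 0.001  0.    -1.   ] F [ 0.3 -0.8 -0.1] T [0.02 0.03 0.05] open 0.402 q [-0.01  0.62  0.68  1.87 -0.51  0.83  2.59]
```

View pics/w21.png

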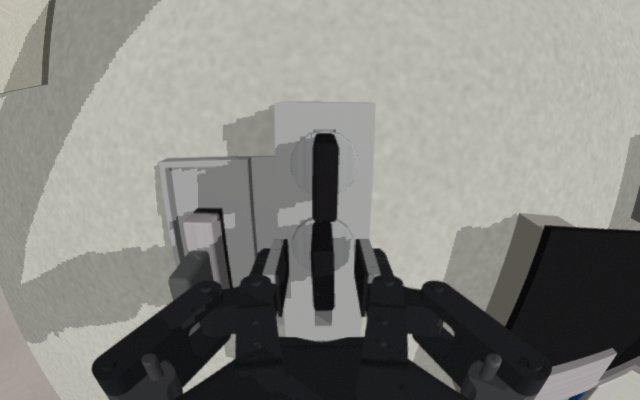

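Centred. Close.

Call:
{"fn": "move_arm", "kwargs": {"commands": [0,0,0,0,0,0,0,0,0,0,0,0,0,0,0,0,0,0,0,0,0,0,0,0,0,0,0,0,0,0], "jaw": -1, "squeeze": 100}}

```text
t: 30.7
eef_pos: [497.6, -336.8, 53.5]
orientation: [-0.066, 1.568, 0.065]
contact_force: [0.2, 0.7, 4.0]
opening: 0.102
```

```bash
python3 st.py
```

```text
t 30.7 [ 497.6 -336.8   53.5] yaw(jaw-y) 0.0834 x [ 0.002 -0.    -1.   ] F [0.2 0.7 4. ] T [ 0.13  0.09 -0.02] open 0.102 q [-0.01  0.62  0.68  1.87 -0.51  0.83  2.59]
```

Call:
{"fn": "move_arm", "kwargs": {"commands": [0,0,0.02,0,0,0,0,0,0.06,0,0,0,0,0,0.1,0,0,0,0,0,0.12,0,0,0,0,0,0.12,0,0,0]}}

```text
t: 31.2
eef_pos: [499.4, -338.5, 176.7]
orientation: [-0.068, 1.562, 0.062]
contact_force: [-0.3, -0.9, 0.3]
opening: 0.098
```

```bash
python3 st.py w22
```

```text
t 31.45 [ 496.4 -335.6  171.3] yaw(jaw-y) 0.0836 x [-0.002  0.002 -1.   ] F [ 0.4 -0.3 -0.6] T [ 0.06 -0.02  0.03] open 0.097 q [-0.11  0.46  0.8   1.81 -0.38  1.03  2.49]
```

View pics/w22.png

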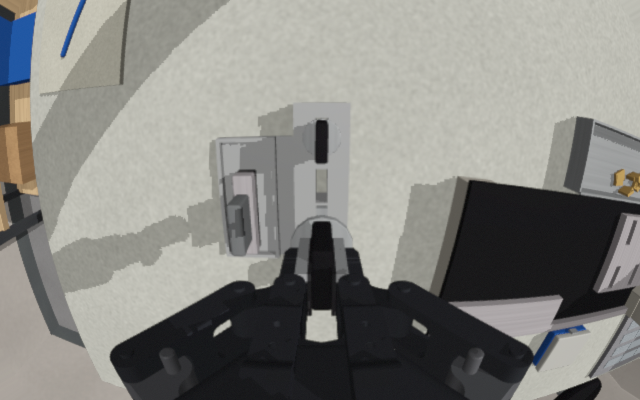

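Call:
{"fn": "move_arm", "kwargs": {"commands": [0,0.05,0.01,0,0,-0.01,0,0.1,0.01,0,0,-0.02,0.005,0.15,0.01,0,0,-0.03,0.01,0.2,0.01,0,0,-0.05,0.01,0.25,0.01,0,0,-0.07,0.015,0.3,0,0,0,-0.089,0.022,0.35,0,0,0,-0.089,0.022,0.4,0,0,0,-0.089]}}

```text
t: 32.25
eef_pos: [517.5, 62.5, 169.9]
orientation: [0.005, 1.574, -0.004]
contact_force: [0.8, 0.3, -0.8]
opening: 0.096
```

```bash
python3 st.py
```

```text
t 32.25 [517.5  62.5 169.9] yaw(jaw-y) -0.0054 x [-0.003  0.001 -1.   ] F [ 0.8  0.3 -0.8] T [-0.03 -0.1   0.01] open 0.096 q [-0.85  0.27  0.74  2.   -0.22  0.96  1.57]
```

Call:
{"fn": "move_arm", "kwargs": {"commands": [0.0008,0.03,0,0,0,0,0.0008,0.0444,-0.02,0,0,0,0.0008,0.0444,-0.045,0,0,0,0.0008,0.0444,-0.055,0,0,0,0.0008,0.0444,-0.055,0,0,0,0.0008,0.0444,-0.055,0,0,0]}}

```text
t: 32.85
eef_pos: [518.4, 105.7, 114.8]
orientation: [0.006, 1.574, -0.006]
contact_force: [0.8, -0.7, 0.1]
opening: 0.097
```

```bash
python3 st.py w23
```

```text
t 33.1 [519.2 106.7 115.9] yaw(jaw-y) -0.0063 x [-0.001  0.002 -1.   ] F [ 0.4  0.1 -0.7] T [-0.04 -0.06 -0.  ] open 0.098 q [-0.86  0.37  0.68  2.01 -0.31  0.86  1.56]
```

View pics/w23.png

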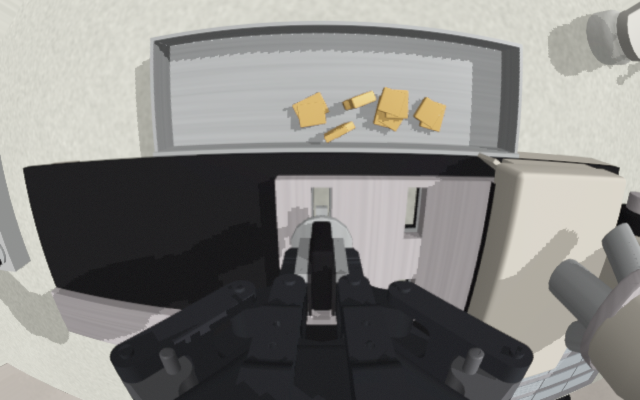

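Call:
{"fn": "move_arm", "kwargs": {"commands": [-0.0008,0,-0.006,0,0,0,-0.0008,0,-0.012,0,0,0,-0.0008,0,-0.018,0,0,0,-0.0008,0,-0.018,0,0,0,-0.0008,0,-0.018,0,0,0]}}

```text
t: 33.6
eef_pos: [518.0, 106.5, 97.4]
orientation: [0.006, 1.573, -0.004]
contact_force: [0.1, -0.2, -0.0]
opening: 0.1
```

```bash
python3 st.py
```

```text
t 33.6 [518.  106.5  97.4] yaw(jaw-y) -0.0063 x [-0.002  0.001 -1.   ] F [ 0.1 -0.2 -0. ] T [-0.    0.01  0.05] open 0.1 q [-0.84  0.4   0.66  2.02 -0.34  0.82  1.58]
```

Call:
{"fn": "move_arm", "kwargs": {"commands": [0,0,-0.003,0,0,0,0,0,-0.006,0,0,0,0,0,-0.009,0,0,0,0,0,-0.01,0,0,0,0,0,-0.01,0,0,0]}}

```text
t: 34.1
eef_pos: [517.8, 106.5, 87.2]
orientation: [0.006, 1.573, -0.004]
contact_force: [-0.0, -1.0, 0.0]
opening: 0.098
```

Call:
{"fn": "move_arm", "kwargs": {"commands": [0,0,-0.003,0,0,0,0,0,-0.006,0,0,0,0,0,-0.009,0,0,0,0,0,-0.011,0,0,0,0,0,-0.011,0,0,0]}}

```text
t: 34.6
eef_pos: [517.6, 106.5, 76.4]
orientation: [0.006, 1.575, -0.004]
contact_force: [-2.1, 0.5, 3.1]
opening: 0.095
```

```bash
python3 st.py w24
```

```text
t 34.85 [517.6 106.5  76.4] yaw(jaw-y) -0.0063 x [-0.003  0.001 -1.   ] F [-2.2  0.6  5.4] T [-0.06  0.53 -0.07] open 0.099 q [-0.82  0.44  0.64  2.03 -0.37  0.79  1.6 ]
```

Call:
{"fn": "move_arm", "kwargs": {"commands": [0,0,0,0,0,-0.14,0,0,0,0,0,-0.28,0,0,0,0,0,-0.42,0,0,0,0,0,-0.56,0,0,0,0,0,-0.7,0,0,0,0,0,-0.84,0,0,0,0,0,-0.98,0,0,0,0,0,-1.12]}}

```text
t: 35.65
eef_pos: [518.6, 106.4, 76.5]
orientation: [0.883, 1.385, -0.877]
contact_force: [1.2, -0.2, -0.1]
opening: 0.099
```

```bash
python3 st.py
```

```text
t 35.65 [518.6 106.4  76.5] yaw(jaw-y) -1.1319 x [ 0.002  0.003 -1.   ] F [ 1.2 -0.2 -0.1] T [-0.05 -0.05 -0.01] open 0.099 q [-1.02  0.53  0.9   2.04 -0.57  0.83  0.65]
```

Call:
{"fn": "move_arm", "kwargs": {"commands": [0,0,-0.0005,0,0,-0.14,0,0,-0.0005,0,0,-0.28,0,0,-0.0005,0,0,-0.4,0,0,-0.0005,0,0,-0.444,0,0,-0.0005,0,0,-0.444,0,0,-0.0005,0,0,-0.444]}}

```text
t: 36.25
eef_pos: [519.9, 105.9, 76.5]
orientation: [1.216, 1.204, -1.208]
contact_force: [1.7, -1.3, 3.8]
opening: 0.099
```

```bash
python3 st.py w25; python3 -c "
from h import *
save('scene','s25')"
```

```text
t 36.5 [519.8 106.   76.5] yaw(jaw-y) -1.576 x [ 0.006  0.001 -1.   ] F [ 1.3 -1.2  2.7] T [-0.41 -0.46 -0.  ] open 0.096 q [-1.1   0.59  1.01  2.05 -0.66  0.87  0.28]
```

View pics/w25.png

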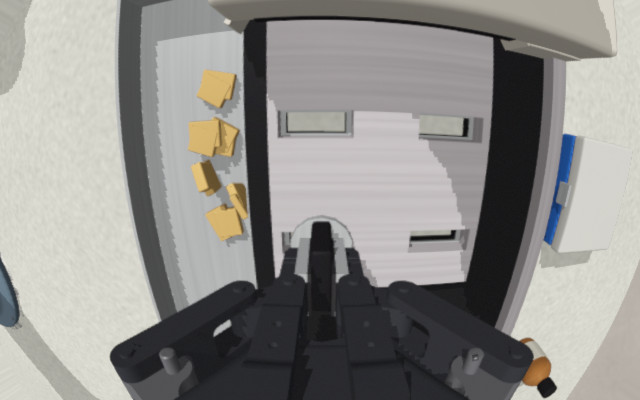

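View pics/s25.png

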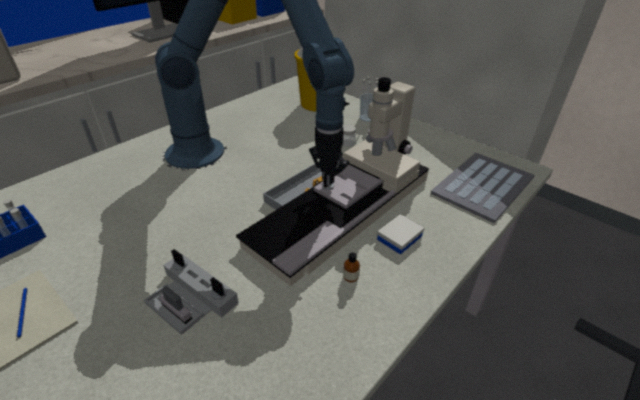

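Call:
{"fn": "move_arm", "kwargs": {"commands": [0,0,0.0,0,0,0,0,0,0,0,0,0,0,0,0,0,0,0,0,0,0,0,0,0], "jaw": -0.3}}

```text
t: 36.95
eef_pos: [518.9, 106.3, 75.9]
orientation: [1.216, 1.205, -1.209]
contact_force: [0.7, -0.1, -0.3]
opening: 0.351
```

Call:
{"fn": "move_arm", "kwargs": {"commands": [0,0,0.02,0,0,0,0,0,0.06,0,0,0,0,0,0.1,0,0,0,0,-0.01,0.12,0,0,0,0,-0.03,0.12,0,0,0,0,-0.03,0.12,0,0,0]}}

```text
t: 37.55
eef_pos: [518.9, 73.6, 196.7]
orientation: [1.219, 1.203, -1.211]
contact_force: [-1.1, 0.3, -1.2]
opening: 0.347
```

```bash
python3 st.py w26
```

```text
t 37.8 [518.3  77.5 195.1] yaw(jaw-y) -1.574 x [ 0.002  0.001 -1.   ] F [-0.   0.4  0.3] T [0.02 0.02 0.01] open 0.351 q [-1.24  0.41  1.23  1.98 -0.45  1.06  0.19]
```

View pics/w26.png

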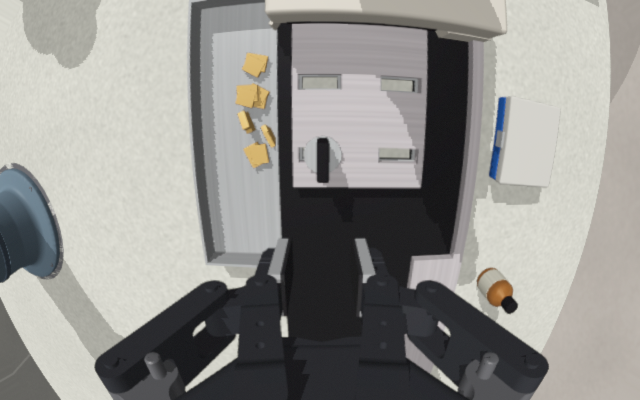

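Call:
{"fn": "move_arm", "kwargs": {"commands": [0,-0.045,0,0,0,0.14,-0.01,-0.09,0,0,0,0.28,-0.02,-0.135,0,0,0,0.42,-0.03,-0.18,0,0,0,0.56,-0.04,-0.225,0,0,0,0.7,-0.05,-0.27,0,0,0,0.84,-0.06,-0.31,0,0,0,0.98,-0.066,-0.355,0,0,0,1.12]}}

```text
t: 38.6
eef_pos: [452.9, -271.4, 194.6]
orientation: [0.37, 1.541, -0.364]
contact_force: [-0.2, 0.0, 1.3]
opening: 0.347
```

```bash
python3 st.py
```

```text
t 38.6 [ 452.9 -271.4  194.6] yaw(jaw-y) -0.4679 x [-0.001  0.004 -1.   ] F [-0.2  0.   1.3] T [-0.   -0.04  0.02] open 0.347 q [-0.39  0.31  1.    1.97 -0.31  1.03  1.85]
```

Call:
{"fn": "move_arm", "kwargs": {"commands": [0,-0.04,0,0,0,0.14,-0.0005,-0.0676,-0.01,0,0,0.28,-0.0005,-0.0676,-0.03,0,0,0.42,-0.0005,-0.0676,-0.06,0,0,0.551,-0.0005,-0.0676,-0.08,0,0,0.551,-0.0005,-0.0676,-0.08,0,0,0.551,-0.0005,-0.0676,-0.08,0,0,0.551]}}

```text
t: 39.3
eef_pos: [452.4, -338.5, 114.1]
orientation: [-0.063, 1.574, 0.068]
contact_force: [0.1, -0.7, 0.5]
opening: 0.351
```

```bash
python3 st.py w27
```

```text
t 39.55 [ 453.4 -339.4  115.9] yaw(jaw-y) 0.0835 x [-0.001  0.002 -1.   ] F [-0.5 -0.  -0.1] T [-0.01 -0.02 -0.03] open 0.349 q [-0.06  0.47  0.77  1.93 -0.42  0.91  2.58]
```

View pics/w27.png

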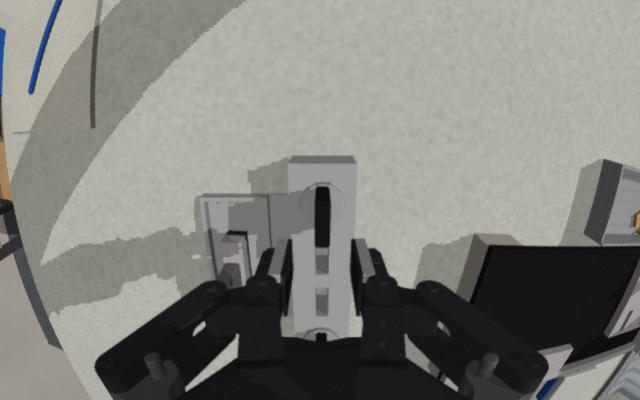

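Call:
{"fn": "move_arm", "kwargs": {"commands": [-0.001,0,-0.03,0,0,0,-0.001,0,-0.05,0,0,0,-0.001,0,-0.06,0,0,0,-0.001,0,-0.063,0,0,0,-0.001,0,-0.063,0,0,0,-0.001,0,-0.063,0,0,0]}}

```text
t: 40.15
eef_pos: [453.1, -340.1, 53.9]
orientation: [-0.065, 1.569, 0.066]
contact_force: [0.2, 0.1, -0.6]
opening: 0.346
```

Call:
{"fn": "move_arm", "kwargs": {"commands": [0,0,0,0,0,0,0,0,0,0,0,0,0,0,0,0,0,0,0,0,0,0,0,0,0,0,0,0,0,0], "jaw": -1}}

```text
t: 40.65
eef_pos: [454.1, -340.9, 55.2]
orientation: [-0.066, 1.567, 0.065]
contact_force: [-1.2, 0.4, 5.9]
opening: 0.098
```

Call:
{"fn": "move_arm", "kwargs": {"commands": [0,0,0.02,0,0,0,0,0,0.06,0,0,0,0,0.01,0.1,0,0,0,0,0.03,0.12,0,0,0,0.01,0.07,0.12,0,0,0,0.02,0.11,0.12,0,0,0,0.03,0.15,0.12,0,0,-0.02,0.04,0.19,0.12,0,0,-0.04]}}

```text
t: 41.45
eef_pos: [493.9, -149.2, 175.2]
orientation: [-0.033, 1.567, 0.033]
contact_force: [-0.1, -0.0, -0.6]
opening: 0.099
```

```bash
python3 st.py
```

```text
t 41.45 [ 493.9 -149.2  175.2] yaw(jaw-y) 0.0419 x [ 0.003  0.    -1.   ] F [-0.1 -0.  -0.6] T [ 0.02 -0.07 -0.01] open 0.099 q [-0.52  0.26  0.83  2.01 -0.23  0.96  2.05]
```

Call:
{"fn": "move_arm", "kwargs": {"commands": [0.015,0.045,0,0,0,-0.01,0.03,0.09,0,0,0,-0.02,0.05,0.135,0,0,0,-0.03,0.07,0.18,0,0,0,-0.048,0.09,0.22,0,0,0,-0.048,0.097,0.256,-0.02,0,0,-0.048,0.097,0.256,-0.05,0,0,-0.048,0.097,0.256,-0.058,0,0,-0.048]}}

```text
t: 42.25
eef_pos: [587.9, 108.7, 113.5]
orientation: [0.0, 1.574, -0.003]
contact_force: [-1.1, -0.6, -0.2]
opening: 0.094
```

```bash
python3 st.py w28
```

```text
t 42.5 [591.9 104.7 118.7] yaw(jaw-y) -0.0094 x [ 0.006 -0.    -1.   ] F [-0.6 -0.6 -0. ] T [-0.03 -0.02 -0.03] open 0.098 q [-0.78  0.5   0.67  1.85 -0.38  0.92  1.62]
```

View pics/w28.png

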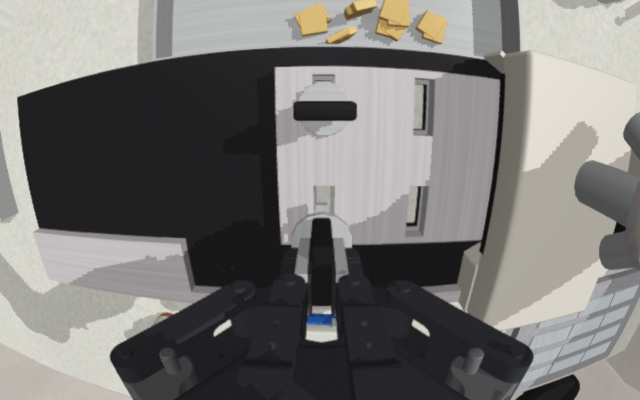

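Call:
{"fn": "move_arm", "kwargs": {"commands": [-0.001,0.002,-0.003,0,0.005,0.003,-0.001,0.002,-0.006,0,0.005,0.003,-0.001,0.002,-0.012,0,0.005,0.003,-0.001,0.002,-0.018,0,0.005,0.003,-0.001,0.002,-0.0195,0,0.005,0.003,-0.001,0.002,-0.0195,0,0.005,0.003,-0.001,0.002,-0.0195,0,0.005,0.003]}}

```text
t: 43.2
eef_pos: [590.9, 106.8, 99.1]
orientation: [0.005, 1.57, -0.005]
contact_force: [0.5, -0.1, 0.4]
opening: 0.095
```

```bash
python3 st.py
```

```text
t 43.2 [590.9 106.8  99.1] yaw(jaw-y) -0.0063 x [ 0.001 -0.    -1.   ] F [ 0.5 -0.1  0.4] T [ 0.01  0.03 -0.  ] open 0.095 q [-0.76  0.53  0.65  1.85 -0.4   0.89  1.64]
```

Call:
{"fn": "move_arm", "kwargs": {"commands": [0,0,-0.003,0,0,0,0,0,-0.006,0,0,0,0,0,-0.009,0,0,0,0,0,-0.01,0,0,0,0,0,-0.01,0,0,0]}}

```text
t: 43.7
eef_pos: [590.6, 106.7, 88.7]
orientation: [0.005, 1.571, -0.005]
contact_force: [1.0, -0.1, -0.2]
opening: 0.095
```

Call:
{"fn": "move_arm", "kwargs": {"commands": [0,0,-0.003,0,0,0,0,0,-0.006,0,0,0,0,0,-0.009,0,0,0,0,0,-0.011,0,0,0,0,0,-0.0115,0,0,0,0,0,-0.0115,0,0,0]}}

```text
t: 44.3
eef_pos: [590.5, 106.7, 78.3]
orientation: [0.005, 1.572, -0.005]
contact_force: [-2.6, -0.8, 6.2]
opening: 0.1
```

```bash
python3 st.py
```

```text
t 44.3 [590.5 106.7  78.3] yaw(jaw-y) -0.0065 x [-0.001  0.    -1.   ] F [-2.6 -0.8  6.2] T [-0.08  0.63  0.  ] open 0.1 q [-0.75  0.56  0.63  1.86 -0.42  0.86  1.66]
```

Seated at 78.3 as predicted. Turn.

Call:
{"fn": "move_arm", "kwargs": {"commands": [0,0,0,0,0,-0.14,0,0,0,0,0,-0.28,0,0,0,0,0,-0.42,0,0,0,0,0,-0.56,0,0,0,0,0,-0.7,0,0,0,0,0,-0.84,0,0,0,0,0,-0.98,0,0,0,0,0,-1.12]}}

```text
t: 45.1
eef_pos: [590.6, 106.2, 78.3]
orientation: [0.881, 1.386, -0.88]
contact_force: [0.1, -1.6, -0.5]
opening: 0.101
```

```bash
python3 st.py
```

```text
t 45.1 [590.6 106.2  78.3] yaw(jaw-y) -1.1321 x [ 0.     0.001 -1.   ] F [ 0.1 -1.6 -0.5] T [-0.25  0.11  0.04] open 0.101 q [-0.93  0.66  0.89  1.87 -0.64  0.93  0.7 ]
```

Call:
{"fn": "move_arm", "kwargs": {"commands": [0,0,-0.0005,0,0,-0.14,0,0,-0.0005,0,0,-0.28,0,0,-0.0005,0,0,-0.4,0,0,-0.0005,0,0,-0.444,0,0,-0.0005,0,0,-0.444,0,0,-0.0005,0,0,-0.444]}}

```text
t: 45.7
eef_pos: [591.6, 106.0, 78.3]
orientation: [1.214, 1.205, -1.21]
contact_force: [-0.1, -1.3, 1.7]
opening: 0.098
```

```bash
python3 st.py w29
```

```text
t 45.95 [591.5 106.   78.3] yaw(jaw-y) -1.576 x [ 0.002  0.001 -1.   ] F [1.7 0.3 1.9] T [-0.26 -0.48  0.05] open 0.094 q [-0.99  0.71  0.98  1.87 -0.73  0.96  0.32]
```

View pics/w29.png

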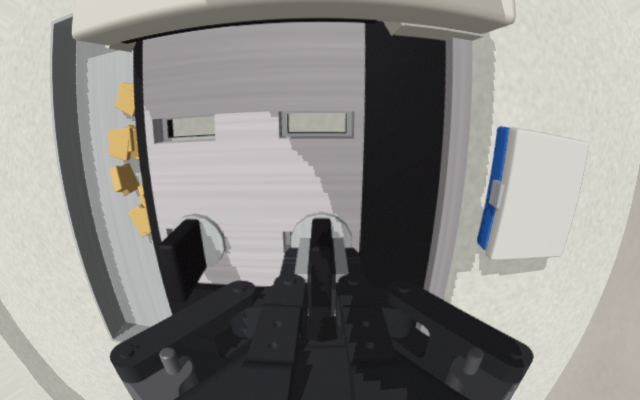

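Call:
{"fn": "move_arm", "kwargs": {"commands": [0,0,0.0,0,0,0,0,0,0,0,0,0,0,0,0,0,0,0], "jaw": -0.4}}

```text
t: 46.25
eef_pos: [590.5, 106.5, 77.7]
orientation: [1.214, 1.207, -1.212]
contact_force: [0.8, -1.1, -0.0]
opening: 0.303
```

Call:
{"fn": "move_arm", "kwargs": {"commands": [0,0,0.02,0,0,0,0,0,0.06,0,0,0,0,0,0.1,0,0,0,0,-0.01,0.12,0,0,0,0,-0.03,0.12,0,0,0,0,-0.03,0.12,0,0,0]}}

```text
t: 46.85
eef_pos: [590.0, 72.3, 198.4]
orientation: [1.217, 1.204, -1.216]
contact_force: [-0.5, -0.9, 0.7]
opening: 0.302
```

```bash
python3 st.py w30
```

```text
t 47.1 [589.8  77.8 196.5] yaw(jaw-y) -1.5741 x [-0.002  0.001 -1.   ] F [-0.4 -0.3 -0.6] T [ 0.01 -0.    0.  ] open 0.3 q [-1.06  0.57  1.14  1.81 -0.57  1.14  0.27]
```

View pics/w30.png

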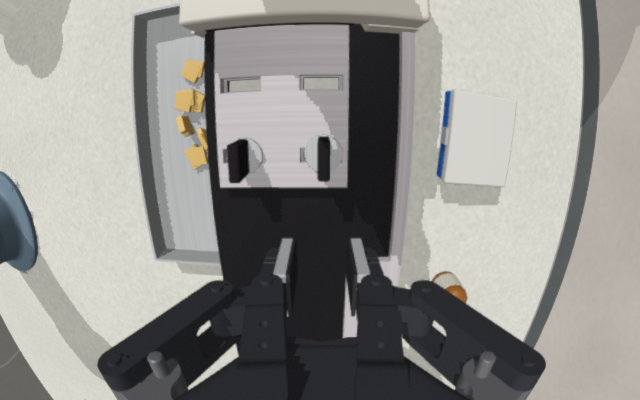

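Call:
{"fn": "move_arm", "kwargs": {"commands": [0,-0.045,0,0,0,0.14,0,-0.09,0,0,0,0.28,0,-0.135,0,0,0,0.42,0,-0.18,0,0,0,0.56,0,-0.225,0,0,0,0.7,0,-0.27,0,0,0,0.84,0,-0.31,0,0,0,0.98,-0.001,-0.355,0,0,0,1.12]}}

```text
t: 47.9
eef_pos: [589.4, -276.8, 195.4]
orientation: [0.349, 1.545, -0.35]
contact_force: [1.0, -0.2, -0.0]
opening: 0.302
```

```bash
python3 st.py
```

```text
t 47.9 [ 589.4 -276.8  195.4] yaw(jaw-y) -0.4456 x [-0.003  0.001 -1.   ] F [ 1.  -0.2 -0. ] T [-0.04 -0.07  0.05] open 0.302 q [-0.23  0.55  0.83  1.66 -0.44  1.13  1.84]
```

Call:
{"fn": "move_arm", "kwargs": {"commands": [0,-0.03,0,0,0,0.14,-0.0016,-0.0517,0,0,0,0.28,-0.0016,-0.0517,-0.02,0,0,0.42,-0.0016,-0.0517,-0.06,0,0,0.529,-0.0016,-0.0517,-0.08,0,0,0.529,-0.0016,-0.0517,-0.08,0,0,0.529,-0.0016,-0.0517,-0.08,0,0,0.529]}}

```text
t: 48.6
eef_pos: [588.0, -327.8, 114.9]
orientation: [-0.066, 1.574, 0.066]
contact_force: [0.7, -0.4, -1.3]
opening: 0.301
```

```bash
python3 st.py w31
```

```text
t 48.85 [ 588.9 -329.   117.2] yaw(jaw-y) 0.0836 x [-0.    -0.002 -1.   ] F [ 0.4 -0.2  0.5] T [-0.02 -0.03 -0.02] open 0.297 q [-0.03  0.63  0.66  1.65 -0.44  1.01  2.43]
```

View pics/w31.png

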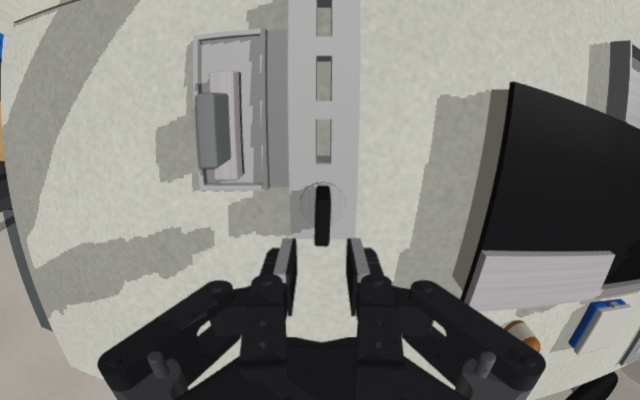

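Call:
{"fn": "move_arm", "kwargs": {"commands": [-0.001,0.0003,-0.03,0,0,0,-0.001,0.0003,-0.05,0,0,0,-0.001,0.0003,-0.06,0,0,0,-0.001,0.0003,-0.064,0,0,0,-0.001,0.0003,-0.064,0,0,0,-0.001,0.0003,-0.064,0,0,0]}}

```text
t: 49.45
eef_pos: [588.7, -329.4, 54.5]
orientation: [-0.068, 1.568, 0.063]
contact_force: [0.7, 0.3, -0.8]
opening: 0.301
```

Call:
{"fn": "move_arm", "kwargs": {"commands": [0,0,0,0,0,0,0,0,0,0,0,0,0,0,0,0,0,0,0,0,0,0,0,0,0,0,0,0,0,0], "jaw": -1}}

```text
t: 49.95
eef_pos: [589.6, -330.0, 56.1]
orientation: [-0.069, 1.566, 0.062]
contact_force: [-0.3, 0.4, 5.4]
opening: 0.094
```

Call:
{"fn": "move_arm", "kwargs": {"commands": [0,0,0.02,0,0,0,0,0,0.06,0,0,0,0,0.01,0.1,0,0,0,0,0.03,0.12,0,0,0,0,0.07,0.12,0,0,0,0,0.11,0.12,0,0,0,0,0.15,0.12,0,0,-0.02,0,0.19,0.12,0,0,-0.04]}}

```text
t: 50.75
eef_pos: [589.1, -138.4, 175.7]
orientation: [-0.037, 1.567, 0.03]
contact_force: [0.9, -0.1, -0.4]
opening: 0.095
```

```bash
python3 st.py w32
```

```text
t 51.0 [ 589.3 -140.2  175.8] yaw(jaw-y) 0.0441 x [ 0.003 -0.005 -1.   ] F [ 0.5 -1.1 -0.8] T [-0.05 -0.   -0.01] open 0.092 q [-0.4   0.43  0.71  1.8  -0.32  1.03  2.04]
```

View pics/w32.png

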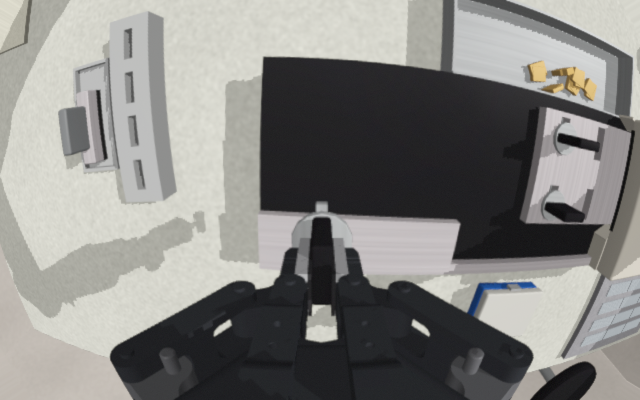

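```bash
python3 - <<'E'
from h import *
import pickle
for n,pts in (('K1',[(478,235),(500,215),(520,260),(555,315)]),('w28',[(600,183),(620,250),(635,130)]),('w10',[(520,40),(500,10)])):
    K=pickle.load(open(n+'.pkl','rb'))
    for z in (130,200,300): print(n,z,unproj('wrist',pts,z,K).round(0)[:,:2].tolist())
E
```

```text
K1 130 [[552.0, 285.0], [522.0, 317.0], [601.0, 378.0], [742.0, 526.0]]
K1 200 [[518.0, 242.0], [494.0, 268.0], [557.0, 317.0], [672.0, 436.0]]
K1 300 [[470.0, 180.0], [454.0, 197.0], [496.0, 230.0], [571.0, 309.0]]
w28 130 [[548.0, 265.0], [596.0, 312.0], [514.0, 297.0]]
w28 200 [[529.0, 174.0], [550.0, 195.0], [515.0, 188.0]]
w28 300 [[502.0, 44.0], [484.0, 26.0], [515.0, 32.0]]
w10 130 [[535.0, 270.0], [526.0, 279.0]]
w10 200 [[484.0, 250.0], [482.0, 253.0]]
w10 300 [[413.0, 223.0], [419.0, 216.0]]
```

```bash
python3 - <<'E'
from h import *
im=cv2.imread('pics/s25.png'); cv2.imwrite('pics/s25a.png',cv2.resize(im[60:220,280:440],None,fx=3.7,fy=3.7,interpolation=cv2.INTER_CUBIC))
E
```

```text
(no output)
```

View pics/s25a.png

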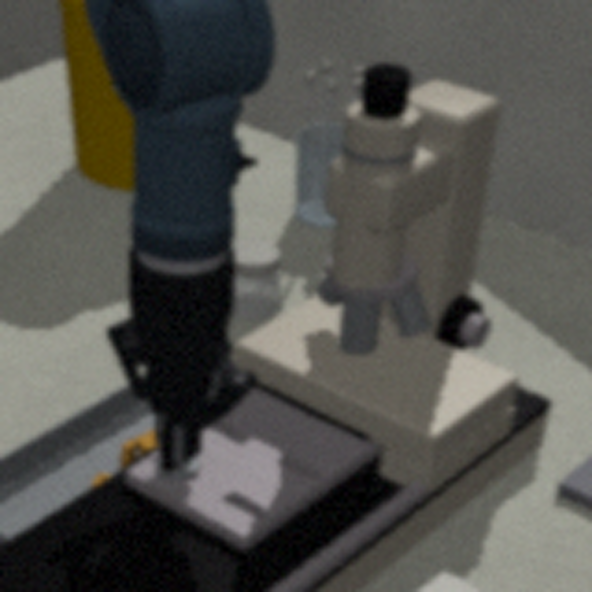

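Call:
{"fn": "move_arm", "kwargs": {"commands": [0,0.04,0,0.005,0.003,-0.01,0,0.085,0,0.005,0.003,-0.02,0.001,0.13,0.0,0.005,0.003,-0.03,0.001,0.175,0.005,0.005,0.003,-0.05,0.002,0.22,0.005,0.005,0.003,-0.05,0.002,0.26,0.005,0.005,0.003,-0.05,0.002,0.295,0.005,0.005,0.003,-0.05,0.002,0.311,0.005,0.005,0.003,-0.05]}}

```text
t: 51.8
eef_pos: [591.5, 173.8, 180.6]
orientation: [0.003, 1.57, -0.002]
contact_force: [0.5, 0.1, -0.8]
opening: 0.095
```

Call:
{"fn": "move_arm", "kwargs": {"commands": [0,0,0,0,0,0,0,0,-0.02,0,0,0,0,0,-0.045,0,0,0,0,0,-0.055,0,0,0,0,0,-0.055,0,0,0,0,0,-0.055,0,0,0]}}

```text
t: 52.4
eef_pos: [592.3, 171.7, 126.2]
orientation: [0.005, 1.57, -0.005]
contact_force: [0.4, -1.2, -0.0]
opening: 0.097
```

```bash
python3 st.py w33
```

```text
t 52.65 [592.4 173.9 126.7] yaw(jaw-y) -0.0031 x [ 0.002  0.002 -1.   ] F [-0.2  0.5 -1.6] T [ 0.05  0.   -0.01] open 0.1 q [-0.83  0.5   0.61  1.8  -0.35  0.95  1.49]
```

View pics/w33.png

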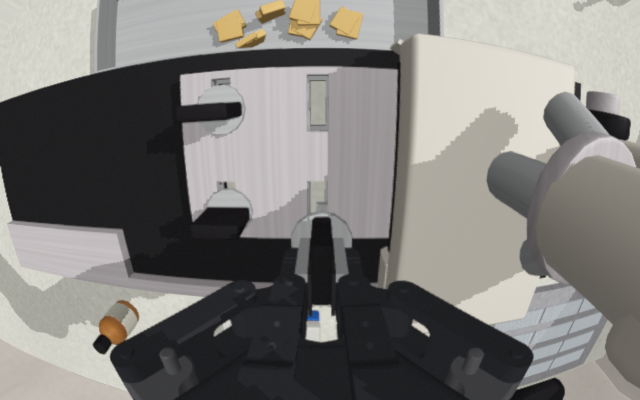

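Call:
{"fn": "move_arm", "kwargs": {"commands": [-0.0007,-0.0027,-0.003,0.0,0,-0.003,-0.0007,-0.0027,-0.009,0,0,-0.003,-0.0007,-0.0027,-0.013,0,0,-0.003,-0.0007,-0.0027,-0.014,0,0,-0.003,-0.0007,-0.0027,-0.014,0,0,-0.003]}}

```text
t: 53.15
eef_pos: [591.2, 171.2, 112.1]
orientation: [0.006, 1.57, -0.004]
contact_force: [-1.1, -0.5, -0.8]
opening: 0.099
```

```bash
python3 st.py w34
```

```text
t 53.4 [591.8 171.3 112.9] yaw(jaw-y) -0.0061 x [ 0.003  0.002 -1.   ] F [-0.3  0.  -0.6] T [-0.04  0.04  0.05] open 0.097 q [-0.82  0.52  0.6   1.81 -0.36  0.92  1.5 ]
```

View pics/w34.png

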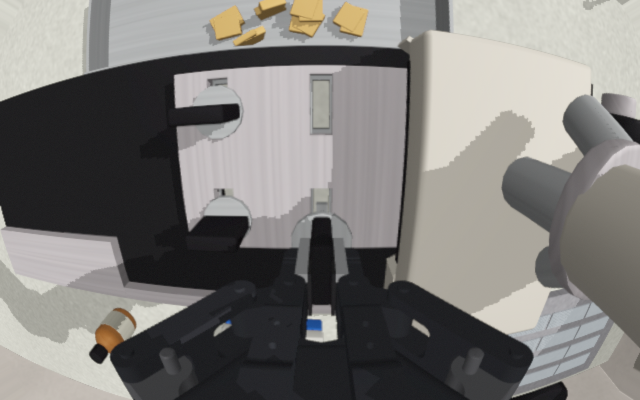

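Aligned (slot column 321). Insert.

Call:
{"fn": "move_arm", "kwargs": {"commands": [0,0,-0.004,0,0,0,0,0,-0.008,0,0,0,0,0,-0.012,0,0,0,0,0,-0.015,0,0,0,0,0,-0.018,0,0,0,0,0,-0.02,0,0,0,0,0,-0.02,0,0,0]}}

```text
t: 54.1
eef_pos: [591.6, 171.2, 92.5]
orientation: [0.006, 1.569, -0.004]
contact_force: [0.4, -0.0, -0.1]
opening: 0.096
```

Call:
{"fn": "move_arm", "kwargs": {"commands": [0,0,-0.003,0,0,0,0,0,-0.006,0,0,0,0,0,-0.009,0,0,0,0,0,-0.012,0,0,0,0,0,-0.014,0,0,0,0,0,-0.0145,0,0,0]}}

```text
t: 54.7
eef_pos: [591.4, 171.2, 79.0]
orientation: [0.006, 1.57, -0.003]
contact_force: [-3.7, 0.4, 9.1]
opening: 0.098
```

```bash
python3 st.py
```

```text
t 54.7 [591.4 171.2  79. ] yaw(jaw-y) -0.0062 x [ 0.001  0.002 -1.   ] F [-3.7  0.4  9.1] T [-0.11  0.81 -0.01] open 0.098 q [-0.8   0.57  0.58  1.82 -0.4   0.87  1.53]
```

Seated at 79. Turn.

Call:
{"fn": "move_arm", "kwargs": {"commands": [0,0,0,0,0,-0.14,0,0,0,0,0,-0.28,0,0,0,0,0,-0.42,0,0,0,0,0,-0.56,0,0,0,0,0,-0.7,0,0,0,0,0,-0.84,0,0,0,0,0,-0.98,0,0,0,0,0,-1.12]}}

```text
t: 55.5
eef_pos: [591.7, 171.1, 79.1]
orientation: [0.881, 1.383, -0.878]
contact_force: [0.5, 0.1, -1.4]
opening: 0.096
```

```bash
python3 st.py; python3 -c "
from h import *
im=save('scene','s35'); cv2.imwrite('pics/s35a.png',cv2.resize(im[60:220,280:440,::-1],None,fx=3.7,fy=3.7,interpolation=cv2.INTER_CUBIC))"
```

```text
t 55.5 [591.7 171.1  79.1] yaw(jaw-y) -1.1317 x [ 0.003  0.    -1.   ] F [ 0.5  0.1 -1.4] T [-0.15  0.06 -0.04] open 0.096 q [-0.99  0.66  0.84  1.83 -0.6   0.93  0.56]
```

View pics/s35a.png

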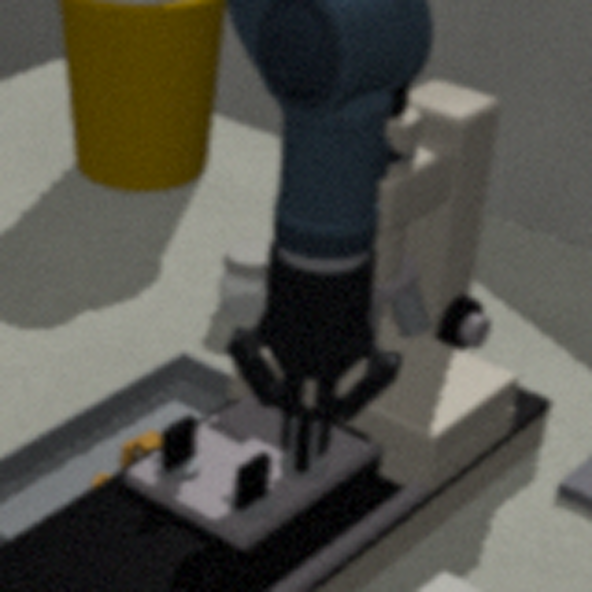

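Call:
{"fn": "move_arm", "kwargs": {"commands": [0,0,-0.0005,0,0,-0.14,0,0,-0.0005,0,0,-0.28,0,0,-0.0005,0,0,-0.4,0,0,-0.0005,0,0,-0.444,0,0,-0.0005,0,0,-0.444,0,0,-0.0005,0,0,-0.444]}}

```text
t: 56.15
eef_pos: [592.4, 171.0, 79.0]
orientation: [1.214, 1.203, -1.212]
contact_force: [0.2, -0.0, 1.9]
opening: 0.098
```

```bash
python3 st.py w36
```

```text
t 56.4 [592.4 170.9  79. ] yaw(jaw-y) -1.5783 x [ 0.004 -0.001 -1.   ] F [ 1.4 -1.1  2.6] T [-0.23 -0.27  0.08] open 0.097 q [-1.05  0.71  0.94  1.83 -0.69  0.96  0.18]
```

View pics/w36.png

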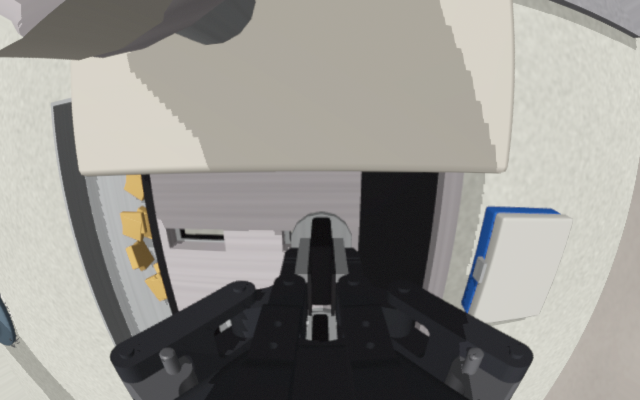

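Release and withdraw upward, then back.

Call:
{"fn": "move_arm", "kwargs": {"commands": [0,0,0.0,0,0,0,0,0,0,0,0,0,0,0,0,0,0,0], "jaw": -0.4}}

```text
t: 56.7
eef_pos: [591.7, 171.3, 78.5]
orientation: [1.215, 1.204, -1.213]
contact_force: [0.5, 0.1, 0.0]
opening: 0.297
```

Call:
{"fn": "move_arm", "kwargs": {"commands": [0,0,0.01,0,0,0,0,0,0.03,0,0,0,0,0,0.05,0,0,0,0,-0.02,0.08,0,0,0,0,-0.06,0.11,0,0,0,-0.02,-0.1,0.12,0,0,0,-0.04,-0.11,0.12,0,0,0,-0.04,-0.11,0.12,0,0,0]}}

```text
t: 57.5
eef_pos: [549.6, 57.0, 200.2]
orientation: [1.222, 1.202, -1.218]
contact_force: [-0.6, -0.3, 0.2]
opening: 0.301
```

```bash
python3 st.py w37;  python3 - <<'E'
from h import *
im=cv2.imread('pics/w37.png'); cv2.imwrite('pics/w37a.png',cv2.resize(im[0:220,180:450],None,fx=2.7,fy=2.7,interpolation=cv2.INTER_CUBIC))
E
```

```text
t 57.75 [552.5  62.9 198.9] yaw(jaw-y) -1.5751 x [ 0.003 -0.001 -1.   ] F [0.3 0.9 0.3] T [0.01 0.   0.01] open 0.304 q [-1.11  0.46  1.16  1.91 -0.47  1.09  0.23]
```

View pics/w37a.png

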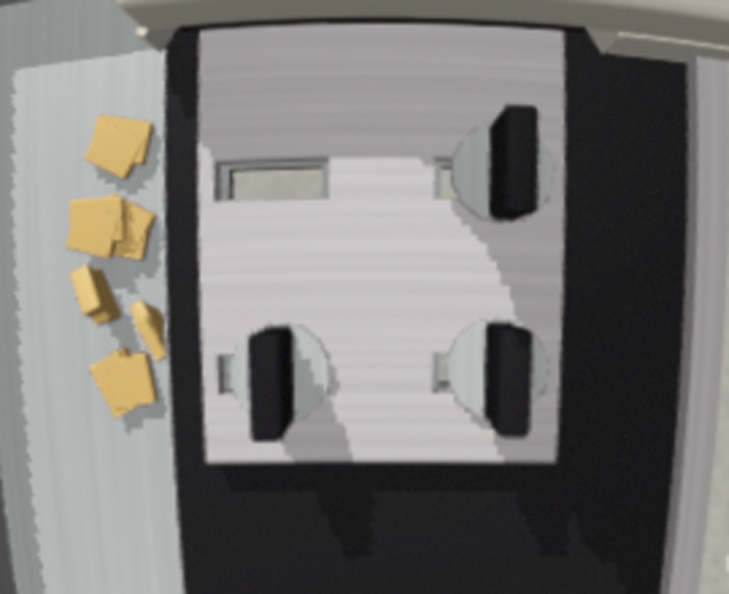

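```bash
python3 - <<'E'
from h import *
import pickle
K=pickle.load(open('w37.pkl','rb'))
print('trailing',unproj('wrist',[(180+205/2.7,463/2.7),(180+555/2.7,463/2.7)],57,K).round(1))
K0=pickle.load(open('w19.pkl','rb'))
print('w19 trailing',unproj('wrist',[(240+118/4.5,20+542/3.5),(240+665/4.5,20+542/3.5)],57,K0).round(1))
c=[(216,160),(328,157),(326,199),(216,201)]
print('slot c',unproj('wrist',[(180+a/2.7,b/2.7) for a,b in c],57,K).mean(0).round(1))
im=save('scene','s38'); cv2.imwrite('pics/s38a.png',cv2.resize(im[70:350,120:460,::-1],None,fx=2.1,fy=2.1,interpolation=cv2.INTER_CUBIC))
print(robot.read_state()['t'])
E
```

```text
trailing [[493.4  75.7  57. ]
 [614.2  75.1  57. ]]
w19 trailing [[493.8  75.9  57. ]
 [614.4  75.4  57. ]]
slot c [518.7 171.5  57. ]
57.8
```

View pics/s38a.png

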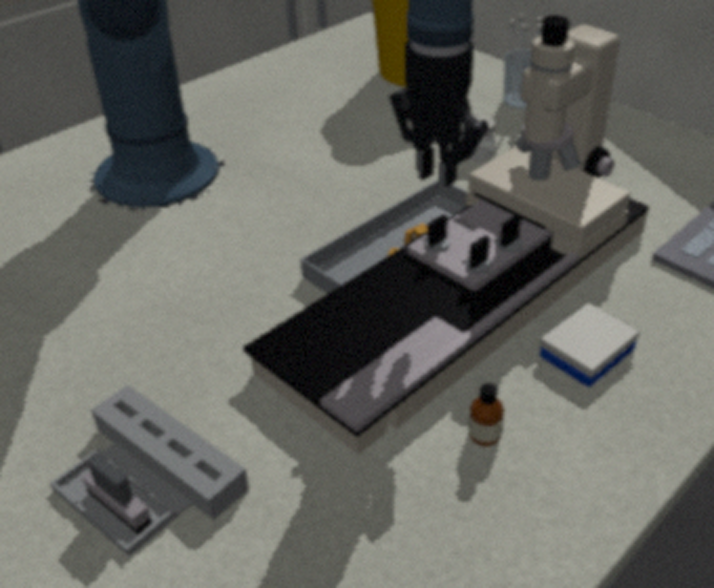

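```bash
python3 -c "
from h import *
print(ticket.job_done())"
```

```text
the job is handed in; nothing more can be done
None
```

The job is done as asked and handed in at about 58 s of the 210 s allowed; the hand-in reported no verdict.

- **Chips:** I wiped all six into the tray with the scraper, in two passes. The first pass left one at the bed's edge, and the second took it. The fingers never touched a chip, and the last pictures show all six in the tray.
- **Scraper:** It is back standing in its bay.
- **Carrier:** I pushed it under the hood until it stopped moving, then pushed a little more and felt 13.5 N with no further movement. In the pictures its slots lie over the bed's slots to within about 1 mm.
- **Keys:** The caddy held three, and they are now in slots a, b and d. Each went down until its collar rested on the carrier, with an upward force of 5 to 9 N, and was then given a quarter turn. The last close-up shows all three wings in line with the stage, and the carrier had not shifted.
- **Bystanders:** The slide box and bottle look undisturbed in the last scene picture. I did not check the jar separately at the end, as the gripper hides most of it there, but the arm passed it only at the start and well above it.

No check failed. The position of the carrier's trailing edge alone read about 1 mm off the expected home value, within the calibration error.

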